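# Make up two stacked part sets for the stall

## Task

Make up two sets of parts, each stacked from the bottom up and neatly centred. On the blue round plate lay the bearing flat in the middle, stand the coil spring on it and set the black rubber bush upright on top of the spring; on the red round plate put the flange in the middle, hub up, and lay the big nut flat on top of its hub. Leave the jar and the plain steel pin standing where they are.

Things in the scene. Friction and masses are not known exactly. Their poses are not given: they have to be found in the camera images.
- plate_blue: Blue round plate with a dark rubber centre (79 mm across) and three tiny screw heads, fixed to the table. 110 mm diameter, 8 mm high, flat top without a lip. Origin: centre of its underside; its top is 8 mm above.
- plate_red: Red round plate, otherwise the same as the blue one: 110 mm diameter, 8 mm high, flat top, fixed. Origin: centre of its underside.
- bearing: Bright steel ball bearing lying flat: a ring of 62 mm outer diameter, 17 mm high. Origin: centre of its underside, z axis up. Take it across its outside; about 0.22 kg.
- spring: Grey-brown steel coil spring standing upright, 44 mm outside diameter, 50 mm high. It behaves as a rigid solid cylinder with flat ends. Origin: centre of its underside, z axis up. About 0.12 kg.
- bush: Black rubber bush standing upright: two round lobes of 40 mm diameter, one above the other with a waist at half height, on a steel tube of 18 mm diameter that stands out 2 mm below and above. 50 mm high in all; rigid. The upper lobe, 25 to 48 mm above the foot, is the place to grip it. It stands on the tube's end. Origin: centre of its underside, z axis up. About 0.16 kg.
- flange: Grey-brown steel flange: a round foot disc of 84 mm diameter and 9 mm thick, carrying a round hub that points up, 36 mm in diameter from 20 to 40 mm above the underside (42 mm below that), with a flat top 40 mm above the underside. Take it by the hub. Origin: centre of its underside, z axis up along the hub. About 0.5 kg.
- nut: Big hexagonal grey-brown steel nut lying flat with a plain round hole (not the thin notched rings of the fixed scrap scatter), 46 mm across flats, 52 mm across corners, 23 mm high. Origin: centre of its underside, z axis up; x axis is square to one pair of flats (so are the directions 60 degrees either side), y axis points to a corner. About 0.2 kg.
- jar: Bystander: jar with cream-coloured contents and a black lid, 48 mm diameter, 95 mm high, standing loose. Origin: centre of its underside.
- pin: Bystander: plain steel pin, a cylinder of 26 mm diameter and 90 mm high, standing loose. Origin: centre of its underside.

How it is judged:
By the outcome, as a careful person would: the job done as asked, in the order asked, and still so for the second after the job is handed in, with the robot touching nothing.
It also fails if it takes over 120 s, if anything falls off the work surface, if the arm or the gripper's body presses on something with over 40 N, if the wrist force passes 120 N, or if a joint passes its speed limit or range.

## Robot

A 6-joint arm with a two-finger parallel gripper is mounted at the origin on a cart in front of the work surface, level with it; the furniture and walls round the work are solid. World frame = base frame: x ahead of the robot, y to its left, z up, the work surface at z = 0. Lengths are in m, angles in rad, forces in N, time in s.
With the tool pointing down it reaches from about 0.4 to 0.825 m from the base axis. Payload 7 kg.
Tool frame: the origin (TCP) lies on the centre line of the jaws, within the pads' length; the fingertips stand 11 mm ahead of it and the grasp point (between the pads) lies 8 mm behind it; z points along the fingers, y is the direction in which the jaws open and shut (so a half turn about z gives the same grasp; the last joint's range is limited). The gripper opens to 88 mm and grips with 3 to 60 N. Pads are 19 mm wide; open, the fingers measure 130 mm over their backs; the gripper's body (78 mm by 193 mm) begins 47 mm behind the grasp point.
Start: joints at [-1.019, 0.359, 0.012, 0, -1.224, -0.288], TCP at [0.176, -0.652, 0.238] pointing down, gripper open.
Joint ranges: [-3.07, 3.07], [-1.43, 2.12], [-1.02, 1.25], [-3.03, 1.67], [-3.05, -0], [-3.03, 3.03]. Speed limits (rad/s): [2.39, 2.39, 3.01, 3.14, 3.14, 3.14].

## Interface

Orientations are given as [roll, pitch, yaw] about the fixed x, y, z axes, in that order (R = Rz(yaw) Ry(pitch) Rx(roll)).
In Python, from station import * gives the robot as it stands.
- The arm moves only by the tool play_rows, never from a script. Its argument "targets" is a list of rows, each a list of 7 numbers: the turn, a rotation vector about the world's x, y, z in rad, then the shift along the world's x, y, z in m, then the opening, from 0 (shut) to 1 (fully open). A call has 1 to 12 rows; each row shifts and turns the pose as measured when the row begins; what a row does not reach is not made up. A row lasts 1/8 s, in which the tool goes at most 62.5 mm and 10.7 degrees, less where a joint would pass 70% of its speed; a pose out of reach is approached as far as the arm can. A call is refused whole if a number of a shift passes 0.0625 or a number of a turn 0.188, either way. A call with a gripper value outside its range is refused whole. The fingers move at their own pace and stop on an object; "grip_force" is the grip in N (left out, the last holds). Time passes only in rows, so rows that do not move let the fingers close. It gives the time, the measured TCP pose, the force and the opening at its end, in the units of the state.
- get_state(): the state, without advancing time (a new reading comes with each control period).
- grab_frame(name): name is "side" or "top"; returns (picture, depth): 400x640x3 uint8, blue, green, red; 400x640 float32, m along the optical axis (not along the pixel's ray), 0 where there is no reading.
- camera_params(name): a dict with "camera_matrix" (3x3 intrinsics, pixels), "dist" ([k1, k2, p1, p2, k3] as OpenCV has them; the pictures are not rectified), "extrinsics" (4x4, takes a point from world to camera coordinates). Camera axes: x right, y up, looking along -z (the intrinsics and any distortion apply to the point x, -y, -z); pixel columns grow to the right and rows downward; lengths in m; the calibration is good to about 2 mm. A picture is of the moment at which its call begins. camera_params takes no time and is no camera call.
- job_done(): hands the job in, once; it reports no verdict.
The state is a dict: "t": time; "q": joint angles; "qd": joint speeds; "joint_efforts": joint torques, N m; "eef_pos": TCP position; "ee_rot": TCP orientation; "force": force on the tool from outside, world axes, zero at the start; "moment": the same for the moment, N m; "width": finger opening in m.
Only numpy, scipy, OpenCV 4.12 (cv2) and the standard library are available. Lean on these libraries where they do the work, as an engineer would, in place of code of your own. Each camera call takes 0.05 s, during which the arm holds its last target.

## Working session

There is one attempt and no reset: what is moved stays moved. The work goes in short steps, Python scripts to look and compute and a tool call to move; the robot and the scene stay as the last step left them, time stands still between calls to the robot, and variables do not carry over. Pictures are saved under pics/ and viewed, and the job is handed in when it is done.

Besides the shell and the picture viewer there is one more tool, called after "Emit:" by a JSON object that holds its "name" and its "arguments", one argument or row to a line. play_rows: Moves the arm, as the interface text tells. Its arguments: {"type":"object","properties":{"targets":{"type":"array","items":{"type":"array","items":{"type":"number"}}},"grip_force":{"type":"number"}},"required":["targets"]}

```bash
mkdir -p pics; ls; cat > h.py <<'E'
from station import *
import numpy as np, cv2
def snap(n,tag):
    im,d=grab_frame(n); np.savez(f'pics/{tag}.npz',im=im,d=d); cv2.imwrite(f'pics/{tag}.png',im); return im,d
def world(n,d,uv):
    """uv Nx2 float, d depth N"""
    c=camera_params(n);K=np.array(c['camera_matrix']);E=np.array(c['extrinsics'])
    p=cv2.undistortPoints(np.array(uv,float).reshape(-1,1,2),K,np.array(c['dist'])).reshape(-1,2)
    z=np.array(d).reshape(-1)
    P=np.c_[p[:,0]*z,-p[:,1]*z,-z]
    return (P-E[:3,3])@E[:3,:3]
def cloud(n,d):
    v,u=np.mgrid[:d.shape[0],:d.shape[1]]
    return world(n,d.ravel(),np.c_[u.ravel(),v.ravel()]).reshape(*d.shape,3)
E
python3 - <<'E'
from h import *
for n in ['top','side']:
    im,d=snap(n,n+'0'); c=camera_params(n); print(c); print((d>0).mean())
print(get_state())
E
```

```text
pics
{'camera_matrix': array([[480.04514821,   0.        , 309.29012353],
       [  0.        , 480.04514821, 199.12528417],
       [  0.        ,   0.        ,   1.        ]]), 'dist': array([-0.11817832,  0.        ,  0.        ,  0.        ,  0.        ]), 'extrinsics': array([[ 0.01396862, -0.99982128,  0.01273923,  0.13149268],
       [ 0.99288003,  0.01537669,  0.11812198, -0.5546019 ],
       [-0.11829675,  0.01099852,  0.99291737, -1.0899061 ],
       [ 0.        ,  0.        ,  0.        ,  1.        ]])}
0.99598828125
{'camera_matrix': array([[361.7337894 ,   0.        , 315.70507714],
       [  0.        , 361.7337894 , 195.37023536],
       [  0.        ,   0.        ,   1.        ]]), 'dist': array([-0.03894155,  0.        ,  0.        ,  0.        ,  0.        ]), 'extrinsics': array([[-0.89623878, -0.44338547,  0.01285981,  0.55039074],
       [ 0.18264117, -0.34245225,  0.92161199, -0.07813158],
       [-0.4042255 ,  0.82833313,  0.38789943, -0.82227901],
       [ 0.        ,  0.        ,  0.        ,  1.        ]])}
0.8658359375
{'t': 0.1, 'q': array([-1.01890237e+00,  3.59331761e-01,  1.11531909e-02, -3.14592983e-04,
       -1.22407820e+00, -2.88093288e-01]), 'qd': array([-1.56733982e-04, -1.27852057e-03,  7.24467408e-04,  3.35384662e-03,
       -9.54552760e-06,  1.22879804e-03]), 'joint_efforts': array([-2.33376806e-03, -5.84163594e+01,  2.93748862e+01,  7.01525465e+00,
        1.01779494e-02, -6.72638180e-05]), 'eef_pos': array([ 0.17587438, -0.65125621,  0.23670577]), 'ee_rot': array([ 3.14010837e+00, -1.31422166e-04, -2.87789901e+00]), 'force': array([ 0.65586232,  0.27280824, -0.21088845]), 'moment': array([0.03491029, 0.01775241, 0.04365997]), 'width': 0.08754799831646273}
```

View pics/top0.png

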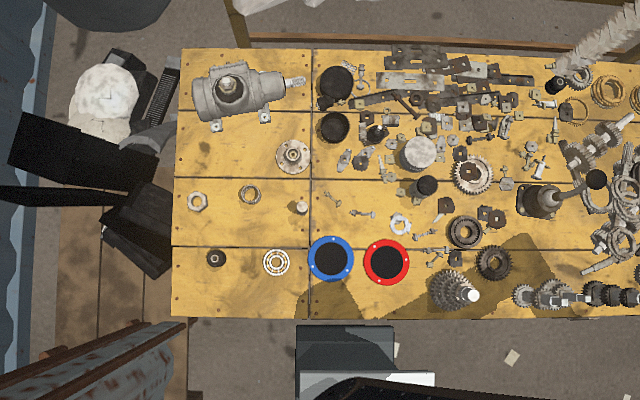

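View pics/side0.png

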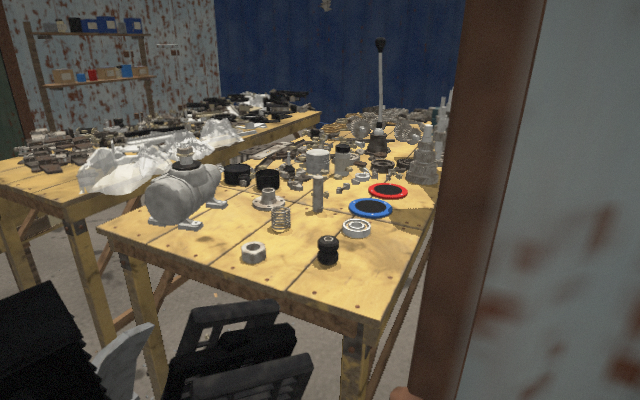

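The top view shows the nut at (198,201), spring (250,195), flange (293,155), pin (301,207), bearing (276,262), bush (215,258), blue plate (331,259) and red plate (386,261). The jar is probably the black lid at (425,187). Next I'll measure these.

```bash
python3 - <<'E'
from h import *
z=np.load('pics/top0.npz');im,d=z['im'],z['d'];C=cloud('top',d);np.save('pics/C0.npy',C)
for n,(u,v) in dict(nut=(198,201),spring=(250,195),flange=(293,155),pin=(301,207),bearing=(276,262),bush=(215,258),blue=(331,259),red=(386,261),jar=(425,187),white=(420,155),lid2=(335,127),housing=(230,90),gear=(465,230),table=(300,235)).items():
    p=C[v-24:v+25,u-24:u+25].reshape(-1,3); c=C[v,u]
    m=(p[:,2]>.006)&(np.hypot(*(p[:,:2]-c[:2]).T)<.06)
    q=p[m]; print(n,c.round(4),'zmax',np.percentile(q[:,2],98).round(4),'bbox',q[:,:2].min(0).round(3),q[:,:2].max(0).round(3),'mid',((q[:,:2].min(0)+q[:,:2].max(0))/2).round(4))
crop=im[130:300,170:500]; cv2.imwrite('pics/crop0.png',cv2.resize(crop,None,fx=2.4,fy=2.4,interpolation=cv2.INTER_CUBIC))
h=np.clip(C[...,2]*255/.2,0,255).astype(np.uint8); cv2.imwrite('pics/h0.png',cv2.resize(cv2.applyColorMap(h,2)[130:300,170:500],None,fx=2.4,fy=2.4))
s=np.load('pics/side0.npz')['im'][120:290,220:450];cv2.imwrite('pics/scrop0.png',cv2.resize(s,None,fx=3.4,fy=3.4,interpolation=cv2.INTER_CUBIC))
E
```

```text
nut [ 5.478e-01  4.077e-01 -4.000e-04] zmax 0.0272 bbox [0.497 0.374] [0.59  0.451] mid [0.5434 0.4125]
spring [0.5639 0.2818 0.0028] zmax 0.0519 bbox [0.513 0.232] [0.619 0.34 ] mid [0.5661 0.2856]
flange [6.638e-01 1.804e-01 6.000e-04] zmax 0.0431 bbox [0.616 0.127] [0.717 0.235] mid [0.6669 0.1812]
pin [0.5279 0.1584 0.0901] zmax 0.0942 bbox [0.485 0.104] [0.587 0.214] mid [0.5357 0.1588]
bearing [0.4051 0.2161 0.0013] zmax 0.0221 bbox [0.363 0.171] [0.448 0.273] mid [0.4055 0.2217]
bush [0.4119 0.3609 0.0041] zmax 0.053 bbox [0.375 0.308] [0.464 0.379] mid [0.4197 0.3431]
blue [0.414  0.0862 0.0075] zmax 0.0137 bbox [0.362 0.032] [0.468 0.141] mid [0.4154 0.0861]
red [ 0.4108 -0.0437  0.0118] zmax 0.0137 bbox [ 0.354 -0.097] [0.463 0.01 ] mid [ 0.4087 -0.0436]
jar [ 0.5761 -0.1174  0.0967] zmax 0.0993 bbox [ 0.542 -0.173] [ 0.636 -0.079] mid [ 0.5887 -0.1264]
white [ 0.6542 -0.1135  0.0714] zmax 0.0957 bbox [ 0.594 -0.173] [ 0.708 -0.069] mid [ 0.6514 -0.1208]
lid2 [0.7352 0.0788 0.0025] zmax 0.0481 bbox [0.679 0.021] [0.791 0.123] mid [0.7349 0.0719]
housing [0.7696 0.314  0.1616] zmax 0.1797 bbox [0.74  0.268] [0.829 0.374] mid [0.7845 0.3209]
gear [ 0.4869 -0.2405 -0.0019] zmax 0.0293 bbox [ 0.429 -0.295] [ 0.542 -0.183] mid [ 0.4854 -0.2389]
table [0.4699 0.1602 0.0018] zmax 1.146 bbox [0.413 0.103] [0.524 0.206] mid [0.4687 0.1547]
```

View pics/crop0.png

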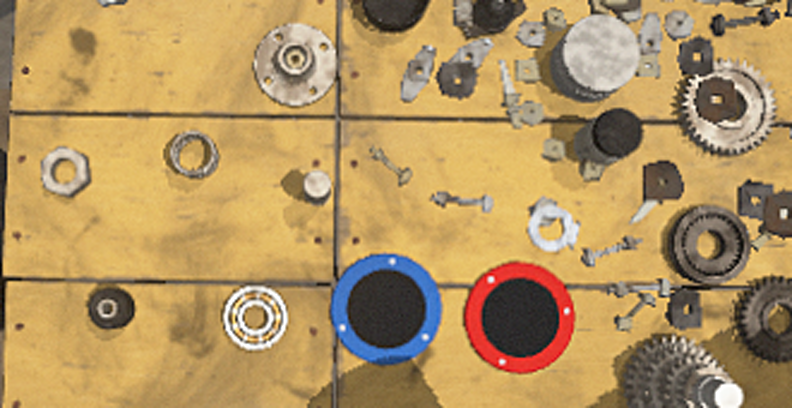

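View pics/scrop0.png

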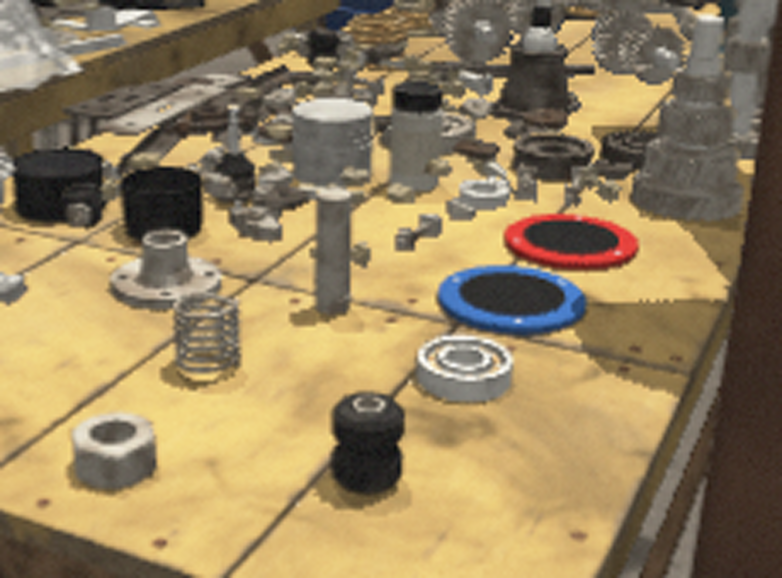

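View pics/h0.png

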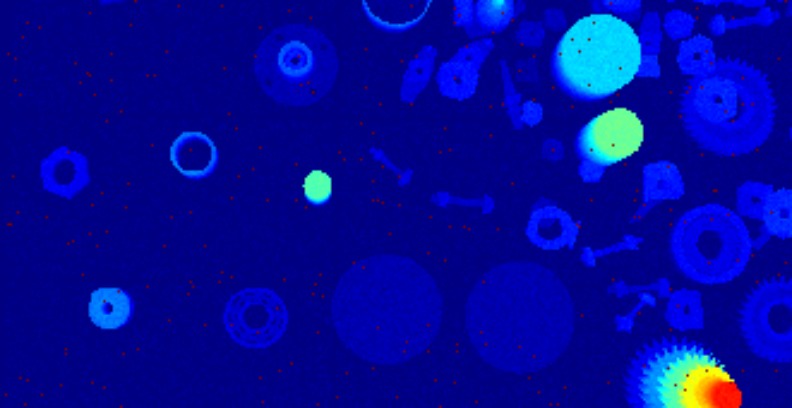

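```bash
cat >> h.py <<'E'
from scipy.optimize import minimize
def plane(n,uv,z):
    c=camera_params(n);K=np.array(c['camera_matrix']);E=np.array(c['extrinsics'])
    p=cv2.undistortPoints(np.array(uv,float).reshape(-1,1,2),K,np.array(c['dist'])).reshape(-1,2)
    r=np.c_[p[:,0],-p[:,1],-np.ones(len(p))]@E[:3,:3]; o=-E[:3,:3].T@E[:3,3]
    return o+r*((z-o[2])/r[:,2])[:,None]
def project(n,P):
    c=camera_params(n);E=np.array(c['extrinsics']);q=np.atleast_2d(P)@E[:3,:3].T+E[:3,3]
    q=q*[1,-1,-1]
    return cv2.projectPoints(q.reshape(-1,1,3),np.zeros(3),np.zeros(3),np.array(c['camera_matrix']),np.array(c['dist']))[0].reshape(-1,2)
def disc(C,c,ztop,R,tol=.006,win=.06,name='top'):
    """component at height ztop near c -> outline circle fit of known R, on plane ztop"""
    m=((abs(C[...,2]-ztop)<tol)&(np.hypot(C[...,0]-c[0],C[...,1]-c[1])<win)).astype(np.uint8)
    m=cv2.medianBlur(m,3) if R>.015 else m
    k,l,st,ce=cv2.connectedComponentsWithStats(m,connectivity=8)
    i=1+np.argmax(st[1:,4]); m=(l==i).astype(np.uint8)
    cn=max(cv2.findContours(m,cv2.RETR_EXTERNAL,cv2.CHAIN_APPROX_NONE)[0],key=len).reshape(-1,2)
    P=plane(name,cn,ztop)[:,:2]
    from scipy.optimize import least_squares
    f=least_squares(lambda x:np.hypot(P[:,0]-x[0],P[:,1]-x[1])-x[2],[*P.mean(0),R],loss='soft_l1',f_scale=.001)
    full=cv2.drawContours(np.zeros_like(m),[cn.reshape(-1,1,2)],-1,1,-1); v,u=np.nonzero(full)
    ctr=plane(name,np.c_[u,v],ztop)[:,:2].mean(0)
    return f.x.round(4),ctr.round(4),P
E
python3 - <<'E'
from h import *
C=np.load('pics/C0.npy')
for n,c,z,R in [('tbl',(.47,.19),0,0),('blue',(.415,.086),.008,.055),('red',(.409,-.044),.008,.055),('bearing',(.405,.222),.017,.031),('spring',(.566,.286),.05,.022),('bush',(.415,.36),.048,.02),('flange_hub',(.667,.181),.04,.018),('flange_foot',(.667,.181),.009,.042),('nut',(.543,.412),.023,.0245),('pin',(.528,.158),.09,.013),('jar',(.575,-.117),.095,.024)]:
    if R==0: m=np.hypot(C[...,0]-c[0],C[...,1]-c[1])<.015; print(n,np.median(C[m][:,2]),C[m][:,2].std());continue
    f,ctr,P=disc(C,c,z+.003,R,tol=.0045 if z<.03 else .01)
    f2,ctr2,P=disc(C,c,z,R,tol=.0075 if z<.03 else .01)
    print(n,f,ctr,'|',f2,ctr2)
    if n=='nut':
        a=np.arctan2(P[:,1]-ctr2[1],P[:,0]-ctr2[0]); r=np.hypot(P[:,0]-ctr2[0],P[:,1]-ctr2[1])
        ph=np.angle((r*np.exp(6j*a)).sum())/6; print('corner dir deg mod60',np.degrees(ph))
        rr=cv2.minAreaRect((P*1000).astype(np.float32)); print(rr)
hi=(C[...,2]>.07)&(C[...,2]<.3)&(C[...,0]>.3)&(C[...,0]<.85)
for nm,c in dict(flange=(.667,.181),red=(.409,-.044)).items():
    dd=np.hypot(C[...,0]-c[0],C[...,1]-c[1])[hi]; q=C[hi][np.argsort(dd)]; q=q[:2000:150]; print(nm,q.round(3).tolist())
print('scatter near', )
E
```

```text
tbl 0.0009543828848803804 0.001999694139477339
blue [0.4157 0.087  0.0526] [0.4156 0.0871] | [0.4152 0.0857 0.0564] [0.4151 0.0858]
red [ 0.4093 -0.0443  0.0532] [ 0.4091 -0.0442] | [ 0.4095 -0.0434  0.0569] [ 0.4093 -0.0432]
bearing [0.4056 0.2132 0.0271] [0.4061 0.1973] | [0.4055 0.215  0.0294] [0.4054 0.2151]
spring [0.5613 0.2768 0.0193] [0.5577 0.2875] | [0.5615 0.2765 0.0197] [0.5609 0.2769]
bush [0.4124 0.3528 0.0186] [0.4125 0.3529] | [0.4125 0.3531 0.0188] [0.4126 0.3532]
flange_hub [0.6572 0.1804 0.0161] [0.6571 0.1804] | [0.6572 0.1804 0.0165] [0.6572 0.1805]
flange_foot [0.6576 0.1803 0.0403] [0.6574 0.1804] | [0.6582 0.1816 0.0437] [0.658  0.1814]
nut [0.5444 0.4061 0.0214] [0.5444 0.406 ] | [0.5444 0.4063 0.0228] [0.5443 0.4063]
corner dir deg mod60 9.963499193225015
((544.5317993164062, 406.66180419921875), (46.09531784057617, 46.62950134277344), 46.483802795410156)
pin [0.5286 0.1565 0.0121] [0.5285 0.1565] | [0.5288 0.1565 0.0121] [0.5287 0.1565]
jar [ 0.5811 -0.1225  0.0221] [ 0.581  -0.1224] | [ 0.5811 -0.1229  0.0226] [ 0.581  -0.1228]
flange [[0.764, 0.255, 0.071], [0.779, 0.248, 0.082], [0.799, 0.213, 0.09], [0.528, 0.163, 0.092], [0.753, 0.297, 0.104], [0.806, 0.231, 0.097], [0.804, 0.245, 0.095], [0.786, 0.28, 0.104], [0.797, 0.271, 0.106], [0.769, 0.307, 0.131], [0.833, 0.173, 0.072], [0.744, 0.332, 0.109], [0.764, 0.325, 0.133], [0.826, 0.259, 0.099]]
red [[0.361, -0.168, 0.078], [0.373, -0.186, 0.092], [0.35, -0.186, 0.147], [0.337, -0.186, 0.157], [0.56, -0.118, 0.084], [0.32, -0.195, 0.113], [0.583, -0.111, 0.097], [0.598, -0.11, 0.098], [0.64, -0.093, 0.07], [0.338, -0.358, 0.105], [0.341, -0.37, 0.12], [0.332, -0.372, 0.201], [0.31, -0.376, 0.117], [0.551, -0.394, 0.076]]
scatter near
```

```bash
cat > ov.py <<'E'
from h import *
def overlay(im,items,out,n='top',s=5,win=None):
    x0,y0,x1,y1=win
    b=cv2.resize(im[y0:y1,x0:x1],None,fx=s,fy=s,interpolation=cv2.INTER_CUBIC)
    t=np.linspace(0,2*np.pi,73)
    for (x,y,z,R) in items:
        p=project(n,np.c_[x+R*np.cos(t),y+R*np.sin(t),0*t+z]); p=(p+.5-[x0,y0])*s-.5
        cv2.polylines(b,[np.round(p*8).astype(np.int32)],False,(0,255,0),1,cv2.LINE_AA,3)
    cv2.imwrite(out,b)
def colplate(im,n='top'):
    b,g,r=[im[...,i].astype(int) for i in range(3)]
    for nm,m in (('blue',(b>r+50)),('red',(r>120)&(g<70)&(b<70))):
        m=m.astype(np.uint8); m[:230]=0;m[290:]=0;m[:,:300]=0;m[:,420:]=0
        cn=max(cv2.findContours(m,cv2.RETR_EXTERNAL,cv2.CHAIN_APPROX_NONE)[0],key=len).reshape(-1,2)
        from scipy.optimize import least_squares
        P=plane(n,cn,.008)[:,:2]
        f=least_squares(lambda x:np.hypot(P[:,0]-x[0],P[:,1]-x[1])-x[2],[*P.mean(0),.055],loss='soft_l1',f_scale=.001)
        print(nm,f.x.round(4))
E
python3 - <<'E'
from ov import *
im=np.load('pics/top0.npz')['im']
colplate(im)
overlay(im,[(.4155,.0865,.008,.055),(.4093,-.0437,.008,.055),(.4055,.215,.017,.031)],'pics/ov1.png',win=(255,225,415,295),s=5)
overlay(im,[(.5613,.2767,.05,.022),(.4125,.353,.048,.02),(.6573,.1804,.04,.018),(.6575,.1804,.009,.042),(.5444,.4062,.023,.023),(.5286,.1565,.09,.013)],'pics/ov2.png',win=(180,130,330,280),s=4)
E
```

```text
blue [0.4158 0.0876 0.0531]
red [ 0.4087 -0.0445  0.0531]
```

View pics/ov1.png

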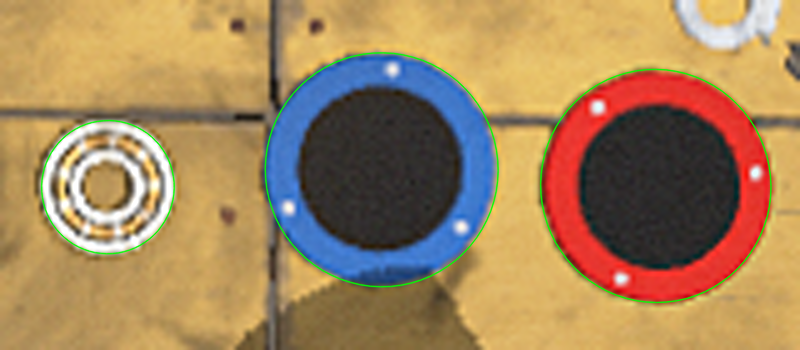

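View pics/ov2.png

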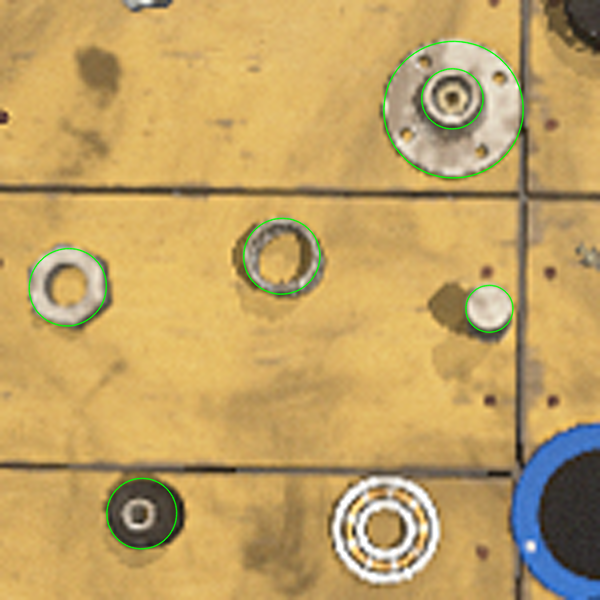

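```bash
python3 - <<'E'
from ov import *
C=np.load('pics/C0.npy');im=np.load('pics/top0.npz')['im']
m=(C[...,2]>.15)&(C[...,2]<.6)&(C[...,0]>.1)&(C[...,0]<.9)&(abs(C[...,1])<.8)
v,u=np.nonzero(m); 
import collections
cc=collections.defaultdict(list)
for p in C[m]: cc[tuple((p[:2]//.1).astype(int))].append(p[2])
print({k:(len(v),round(float(np.percentile(v,90)),3)) for k,v in cc.items() if len(v)>8})
print('bush tube',plane('top',[(214.0,257.9)],.05))
b=cv2.resize(im[180:222,178:222],None,fx=12,fy=12,interpolation=cv2.INTER_CUBIC)
for a in np.radians(np.arange(6)*60+10):
    p=project('top',[[.5444+.0265*np.cos(a),.4062+.0265*np.sin(a),.023]])[0]; cv2.circle(b,tuple(int(x) for x in ((p+.5-[178,180])*12)),3,(0,255,0),-1)
cv2.imwrite('pics/nut.png',b)
E
```

```text
{(np.int64(7), np.int64(-3)): (338, 0.592), (np.int64(6), np.int64(-3)): (952, 0.594), (np.int64(7), np.int64(3)): (248, 0.181), (np.int64(5), np.int64(-4)): (455, 0.411), (np.int64(5), np.int64(-5)): (69, 0.21), (np.int64(5), np.int64(-6)): (29, 0.151), (np.int64(3), np.int64(-6)): (297, 0.187), (np.int64(3), np.int64(-2)): (123, 0.174), (np.int64(3), np.int64(-3)): (35, 0.173), (np.int64(3), np.int64(-4)): (183, 0.202), (np.int64(3), np.int64(-5)): (50, 0.163), (np.int64(2), np.int64(5)): (1021, 0.447), (np.int64(1), np.int64(6)): (1053, 0.358), (np.int64(2), np.int64(6)): (149, 0.432), (np.int64(1), np.int64(5)): (1666, 0.411), (np.int64(1), np.int64(0)): (1127, 0.337), (np.int64(2), np.int64(0)): (266, 0.407), (np.int64(2), np.int64(-1)): (1248, 0.566), (np.int64(1), np.int64(1)): (88, 0.216)}
bush tube [[0.41244511 0.35477114 0.05      ]]
```

View pics/nut.png

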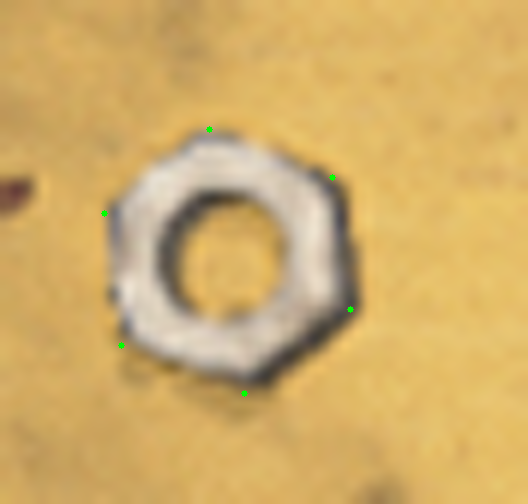

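```bash
python3 - <<'E'
from ov import *
for n in ['top','side']:
    z=np.load(f'pics/{n}0.npz'); C=cloud(n,z['d'])
    m=(C[...,2]>.15)&(C[...,2]<.7)&(C[...,0]>.1)&(C[...,0]<.9)&(C[...,1]>-.75)&(C[...,1]<-.1)
    P=C[m]
    for zl in np.arange(.15,.65,.05):
        q=P[(P[:,2]>=zl)&(P[:,2]<zl+.05)]
        k=collections=np.unique((q[:,:2]/.04).round().astype(int),axis=0,return_counts=True)
        print(n,round(zl,2),[(round(a*.04,2),round(b*.04,2),int(c)) for (a,b),c in zip(*k) if c>5])
E
```

```text
top 0.15 [(np.float64(0.32), np.float64(-0.56), 197), (np.float64(0.32), np.float64(-0.48), 7), (np.float64(0.32), np.float64(-0.44), 43), (np.float64(0.32), np.float64(-0.4), 13), (np.float64(0.32), np.float64(-0.36), 125), (np.float64(0.32), np.float64(-0.2), 52), (np.float64(0.36), np.float64(-0.56), 95), (np.float64(0.36), np.float64(-0.2), 106), (np.float64(0.52), np.float64(-0.6), 14), (np.float64(0.56), np.float64(-0.6), 8), (np.float64(0.56), np.float64(-0.4), 53)]
top 0.2 [(np.float64(0.32), np.float64(-0.4), 18), (np.float64(0.32), np.float64(-0.36), 27), (np.float64(0.56), np.float64(-0.4), 41)]
top 0.25 [(np.float64(0.56), np.float64(-0.4), 13), (np.float64(0.56), np.float64(-0.36), 22)]
top 0.3 [(np.float64(0.56), np.float64(-0.36), 33)]
top 0.35 [(np.float64(0.52), np.float64(-0.32), 20), (np.float64(0.56), np.float64(-0.32), 52)]
top 0.4 [(np.float64(0.52), np.float64(-0.32), 39), (np.float64(0.56), np.float64(-0.36), 28), (np.float64(0.56), np.float64(-0.32), 219)]
top 0.45 [(np.float64(0.68), np.float64(-0.24), 60), (np.float64(0.68), np.float64(-0.2), 19), (np.float
[... 1092 characters left out ...]
at64(-0.56), 32), (np.float64(0.56), np.float64(-0.4), 52)]
side 0.25 [(np.float64(0.56), np.float64(-0.4), 18), (np.float64(0.56), np.float64(-0.36), 33)]
side 0.3 [(np.float64(0.56), np.float64(-0.36), 45)]
side 0.35 [(np.float64(0.52), np.float64(-0.32), 25), (np.float64(0.56), np.float64(-0.36), 9), (np.float64(0.56), np.float64(-0.32), 78)]
side 0.4 [(np.float64(0.56), np.float64(-0.32), 19)]
side 0.45 [(np.float64(0.68), np.float64(-0.24), 22), (np.float64(0.68), np.float64(-0.2), 18), (np.float64(0.72), np.float64(-0.2), 15)]
side 0.5 [(np.float64(0.68), np.float64(-0.24), 14), (np.float64(0.68), np.float64(-0.2), 10), (np.float64(0.72), np.float64(-0.2), 10)]
side 0.55 []
side 0.6 []
```

Emit:
{"name": "play_rows", "arguments": {
  "targets": [
    [0, 0, 0, 0, 0, 0.05, 1],
    [0, 0, 0, 0, 0, 0.05, 1],
    [0, 0, -0.045, 0.017, 0.045, 0, 1],
    [0, 0, -0.045, 0.017, 0.045, 0, 1],
    [0, 0, 0, 0.017, 0.045, 0, 1],
    [0, 0, 0, 0.017, 0.045, 0, 1],
    [0, 0, 0, 0.018, 0.045, 0, 1],
    [0, 0, 0, 0.018, 0.045, 0, 1]
  ],
  "grip_force": 30
}}

```text
t: 1.1
eef_pos: [0.2799, -0.3741, 0.3336]
ee_rot: [3.131, -0.002, -2.977]
force: [1.1, -0.2, -0.0]
width: 0.0878
```

Emit:
{"name": "play_rows", "arguments": {
  "targets": [
    [0, 0, 0, 0.024, 0.046, 0, 1],
    [0, 0, 0, 0.024, 0.046, 0, 1],
    [0, 0, 0, 0.024, 0.046, 0, 1],
    [0, 0, 0, 0.024, 0.046, 0, 1],
    [0, 0, 0, 0.022, 0.046, 0, 1],
    [0, 0, 0, 0.022, 0.046, 0, 1],
    [0, 0, 0, -0.002, 0.055, 0, 1],
    [0, 0, 0, -0.002, 0.055, -0.02, 1],
    [0, 0, 0, -0.003, 0.055, -0.02, 0.86],
    [0, 0, 0, -0.003, 0.05, -0.03, 0.86],
    [0, 0, 0, -0.003, 0.05, -0.03, 0.86],
    [0, 0, 0, 0, 0.04, -0.03, 0.86]
  ]
}}

```text
t: 2.6
eef_pos: [0.4069, 0.2283, 0.2015]
ee_rot: [3.127, 0.005, -2.975]
force: [0.5, -0.1, -0.1]
width: 0.0757
```

```bash
python3 -c "
from h import *
s=get_state();print(s['eef_pos'],s['ee_rot'],s['q'],s['width'])"
```

```text
[0.40687332 0.228273   0.2014839 ] [ 3.12749475  0.0047623  -2.97536099] [ 0.92899687  0.03319362 -0.48655001 -0.00801256 -1.03788335 -2.32950265] 0.07572158145325716
```

```bash
cat > go.py <<'E'
from h import *
from scipy.spatial.transform import Rotation as Ro
import sys
def need(x,y,z,yaw=-2.967):
    s=get_state(); Rc=Ro.from_euler('xyz',s['ee_rot']); Rt=Ro.from_euler('xyz',[np.pi,0,yaw])
    print('turn',(Rt*Rc.inv()).as_rotvec().round(4),'shift',(np.array([x,y,z])-s['eef_pos']).round(4),'rpy',s['ee_rot'].round(4),'F',s['force'].round(1),'w',s['width'].round(4),'t',round(s['t'],2),'q6',s['q'][5].round(2))
if __name__=='__main__': need(*map(float,sys.argv[1:]))
E
python3 go.py .4055 .215 .013
```

```text
Traceback (most recent call last):
  File "go.py", line 7, in <module>
    if __name__=='__main__': need(*map(float,sys.argv[1:]))
                             ~~~~^^^^^^^^^^^^^^^^^^^^^^^^^^
  File "go.py", line 6, in need
    print('turn',(Rt*Rc.inv()).as_rotvec().round(4),'shift',(np.array([x,y,z])-s['eef_pos']).round(4),'rpy',s['ee_rot'].round(4),'F',s['force'].round(1),'w',s['width'].round(4),'t',round(s['t'],2),'q6',s['q'][5].round(2))
                                                                                                                                                             ^^^^^^^^^^^^^^^^
AttributeError: 'float' object has no attribute 'round'
```

```bash
sed -i "s/s\['width'\].round(4)/round(float(s['width']),4)/" go.py; python3 go.py .4055 .215 .013
```

```text
turn [-0.0147  0.0023  0.0083] shift [-0.0014 -0.0133 -0.1885] rpy [ 3.1275  0.0048 -2.9754] F [ 0.5 -0.1 -0.1] w 0.0757 t 2.6 q6 -2.33
```

Emit:
{"name": "play_rows", "arguments": {
  "targets": [
    [-0.0147, 0.0023, 0.0083, -0.0014, -0.0133, -0.03, 0.86],
    [0, 0, 0, 0, 0, -0.05, 0.86],
    [0, 0, 0, 0, 0, -0.04, 0.86],
    [0, 0, 0, 0, 0, 0, 0.86]
  ]
}}

```text
t: 3.1
eef_pos: [0.4035, 0.2164, 0.0759]
ee_rot: [-3.138, -0.004, -2.962]
force: [-0.4, -0.2, 0.8]
width: 0.0756
```

```bash
python3 go.py .4055 .215 .013
```

```text
turn [ 0.004  -0.0031 -0.0051] shift [ 0.002  -0.0014 -0.0629] rpy [-3.1382 -0.0037 -2.962 ] F [-0.4 -0.2  0.8] w 0.0756 t 3.1 q6 -2.32
```

Emit:
{"name": "play_rows", "arguments": {
  "targets": [
    [0.004, -0.003, -0.005, 0.002, -0.0014, -0.03, 0.86],
    [0, 0, 0, 0, 0, -0.02, 0.86],
    [0, 0, 0, 0, 0, -0.01, 0.86],
    [0, 0, 0, 0, 0, 0, 0.86]
  ]
}}

```text
t: 3.6
eef_pos: [0.4087, 0.2181, 0.02]
ee_rot: [3.138, 0.006, -2.966]
force: [0.3, 0.3, 0.4]
width: 0.0755
```

```bash
python3 go.py .4055 .215 .013; python3 - <<'E'
from h import *
im,d=snap('side','s1');s=im[120:290,220:450];cv2.imwrite('pics/s1c.png',cv2.resize(s,None,fx=3.4,fy=3.4,interpolation=cv2.INTER_CUBIC))
E
```

```text
turn [-0.005   0.0053 -0.0013] shift [-0.0032 -0.0031 -0.007 ] rpy [ 3.1376  0.0061 -2.9657] F [0.3 0.3 0.4] w 0.0755 t 3.6 q6 -2.31
```

View pics/s1c.png

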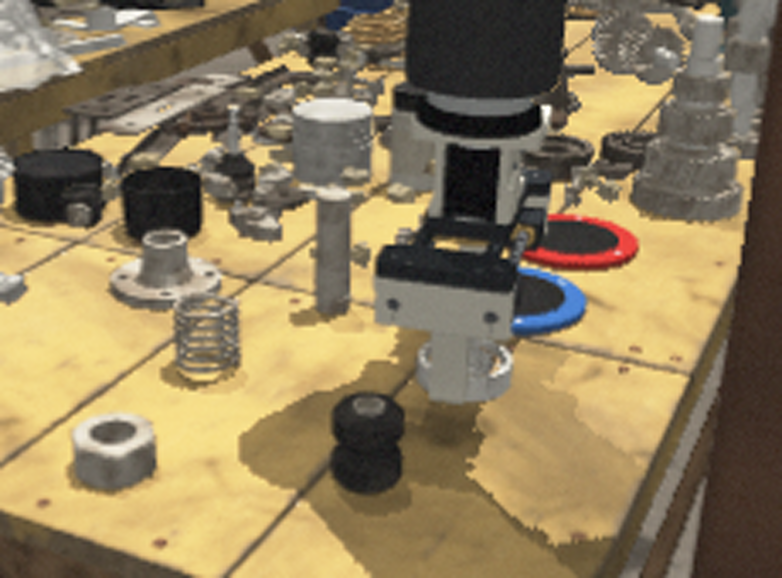

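The side view shows the fingers straddling the bearing at (465,365). The pose readings jump by about 3 mm, so I'll measure the reading noise before going on.

```bash
python3 - <<'E'
from h import *
L=[]
for i in range(8):
    grab_frame('top'); s=get_state(); L.append(np.r_[s['eef_pos']*1e3,s['ee_rot']*1e3%6283,s['qd'][:3]*1e3, s['width']*1e3])
    print(L[-1].round(1).tolist())
E
```

```text
[409.0, 218.5, 20.5, 3136.7, 7.2, 3317.5, 0.9, -4.3, -3.7, 75.3]
[408.9, 218.5, 20.5, 3136.5, 7.3, 3317.4, -0.2, 2.2, -5.9, 75.7]
[408.8, 218.4, 20.4, 3136.6, 7.2, 3317.4, 0.8, 2.4, -6.0, 75.5]
[408.7, 218.3, 20.2, 3136.6, 7.0, 3317.3, -0.7, 4.6, -5.9, 75.6]
[408.7, 218.2, 20.1, 3136.8, 6.8, 3317.3, 2.4, 5.0, -4.4, 75.2]
[408.5, 218.1, 19.9, 3137.0, 6.6, 3317.3, 0.1, 4.6, -2.8, 75.0]
[408.5, 218.0, 19.8, 3137.2, 6.4, 3317.3, -0.6, 7.2, -2.4, 75.2]
[408.4, 218.0, 19.7, 3137.3, 6.2, 3317.2, 1.0, 4.4, -1.8, 75.3]
```

Emit:
{"name": "play_rows", "arguments": {
  "targets": [
    [-0.004, 0.006, 0, -0.0015, -0.0015, -0.003, 0.86],
    [0, 0, 0, -0.0014, -0.0015, -0.003, 0.86],
    [0, 0, 0, 0, 0, 0, 0.86]
  ]
}}

```text
t: 4.42
eef_pos: [0.4052, 0.2146, 0.0132]
ee_rot: [3.141, -0.001, -2.966]
force: [0.1, 1.0, -0.2]
width: 0.0755
```

```bash
python3 go.py .4055 .215 .013
```

```text
turn [-0.0008 -0.0013 -0.0012] shift [ 0.0003  0.0004 -0.0002] rpy [ 3.1406e+00 -1.1000e-03 -2.9658e+00] F [ 0.1  1.  -0.2] w 0.0755 t 4.42 q6 -2.31
```

Emit:
{"name": "play_rows", "arguments": {
  "targets": [
    [0, 0, 0, 0, 0, 0, 0.6],
    [0, 0, 0, 0, 0, 0, 0.6],
    [0, 0, 0, 0, 0, 0, 0.6],
    [0, 0, 0, 0, 0, 0, 0.6],
    [0, 0, 0, 0, 0, 0, 0.6]
  ],
  "grip_force": 30
}}

```text
t: 5.05
eef_pos: [0.4053, 0.2147, 0.0131]
ee_rot: [3.141, -0.001, -2.966]
force: [-0.8, 1.0, -0.6]
width: 0.0605
```

```bash
python3 go.py .4155 .0868 .022
```

```text
turn [-0.0008 -0.0012 -0.0013] shift [ 0.0102 -0.1279  0.0089] rpy [ 3.1406e+00 -1.0000e-03 -2.9657e+00] F [-0.8  1.  -0.6] w 0.0605 t 5.05 q6 -2.31
```

Emit:
{"name": "play_rows", "arguments": {
  "targets": [
    [0, 0, 0, 0, 0, 0.03, 0.6],
    [0, 0, 0, 0, 0, 0.03, 0.6],
    [0, 0, 0, 0.003, -0.04, 0, 0.6],
    [0, 0, 0, 0.004, -0.045, 0, 0.6],
    [0, 0, 0, 0.003, -0.035, 0, 0.6],
    [0, 0, 0, 0, -0.008, 0, 0.6],
    [0, 0, 0, 0, 0, 0, 0.6]
  ]
}}

```text
t: 5.92
eef_pos: [0.4135, 0.0825, 0.074]
ee_rot: [-3.141, -0.004, -2.966]
force: [-0.2, 0.4, -2.0]
width: 0.0607
```

```bash
python3 go.py .4155 .0868 .022
```

```text
turn [ 0.0009 -0.0035 -0.0014] shift [ 0.002   0.0043 -0.052 ] rpy [-3.1413 -0.0036 -2.9656] F [-0.2  0.4 -2. ] w 0.0607 t 5.92 q6 -2.06
```

Emit:
{"name": "play_rows", "arguments": {
  "targets": [
    [0.001, -0.0035, -0.001, 0.002, 0.0043, -0.015, 0.6],
    [0, 0, 0, 0, 0, -0.015, 0.6],
    [0, 0, 0, 0, 0, -0.01, 0.6],
    [0, 0, 0, 0, 0, 0, 0.6],
    [0, 0, 0, 0, 0, 0, 0.6]
  ]
}}

```text
t: 6.55
eef_pos: [0.4167, 0.0905, 0.0333]
ee_rot: [3.141, 0.002, -2.964]
force: [0.2, -0.5, -1.2]
width: 0.0603
```

```bash
python3 go.py .4155 .0868 .022
```

```text
turn [-0.0011  0.0017 -0.0035] shift [-0.0012 -0.0037 -0.0113] rpy [ 3.1408e+00  1.9000e-03 -2.9635e+00] F [ 0.2 -0.5 -1.2] w 0.0603 t 6.55 q6 -2.07
```

Emit:
{"name": "play_rows", "arguments": {
  "targets": [
    [-0.001, 0.0015, -0.003, -0.0012, -0.0037, -0.005, 0.6],
    [0, 0, 0, 0, 0, -0.003, 0.6],
    [0, 0, 0, 0, 0, 0, 0.6],
    [0, 0, 0, 0, 0, 0, 0.6]
  ]
}}

```text
t: 7.05
eef_pos: [0.4159, 0.0869, 0.0256]
ee_rot: [3.141, 0.002, -2.967]
force: [0.2, 0.2, -2.3]
width: 0.0606
```

```bash
python3 go.py .4157 .0868 .0212
```

```text
turn [-0.0011  0.0015 -0.0001] shift [-0.0002 -0.0001 -0.0044] rpy [ 3.1408e+00  1.7000e-03 -2.9669e+00] F [ 0.2  0.2 -2.3] w 0.0606 t 7.05 q6 -2.07
```

Emit:
{"name": "play_rows", "arguments": {
  "targets": [
    [-0.001, 0.0015, 0, -0.0002, 0, -0.003, 0.6],
    [0, 0, 0, 0, 0, -0.0015, 0.6],
    [0, 0, 0, 0, 0, 0, 0.6]
  ]
}}

```text
t: 7.42
eef_pos: [0.4159, 0.087, 0.0211]
ee_rot: [3.141, 0.0, -2.967]
force: [-1.6, 0.5, 2.1]
width: 0.0609
```

```bash
python3 go.py .4157 .0868 .0212
```

```text
turn [-0.0003  0.0004 -0.0001] shift [-0.0002 -0.0002  0.0001] rpy [ 3.1414e+00  4.0000e-04 -2.9669e+00] F [-1.6  0.5  2.1] w 0.0609 t 7.42 q6 -2.07
```

Emit:
{"name": "play_rows", "arguments": {
  "targets": [
    [0, 0, 0, 0, 0, 0, 0.85],
    [0, 0, 0, 0, 0, 0, 0.85],
    [0, 0, 0, 0, 0, 0, 0.85],
    [0, 0, 0, 0, 0, 0.02, 0.85],
    [0, 0, 0, 0, 0, 0.05, 1],
    [0, 0, 0, 0, 0, 0.05, 1],
    [0, 0, 0, 0.04, 0.02, 0.03, 1],
    [0, 0, 0, 0.05, 0.02, 0, 1],
    [0, 0, 0, 0.05, 0.02, 0, 1],
    [0, 0, 0, 0.05, 0.02, 0, 1],
    [0, 0, 0, 0.04, 0.01, 0, 1],
    [0, 0, 0, 0, 0, 0, 1]
  ]
}}

```text
t: 8.93
eef_pos: [0.6527, 0.179, 0.1772]
ee_rot: [3.14, 0.004, -2.966]
force: [-1.0, -0.1, -1.0]
width: 0.0876
```

```bash
python3 go.py .6575 .1804 .030; python3 - <<'E'
from ov import *
im,d=snap('top','t2'); overlay(im,[(.4155,.0868,.008,.055),(.4155,.0868,.025,.031)],'pics/t2c.png',win=(255,135,395,295),s=4)
C=cloud('top',d); print(disc(C,(.4155,.0868),.025,.031,tol=.006,win=.045)[:2])
E
```

```text
turn [-0.0021  0.0039 -0.0014] shift [ 0.0048  0.0014 -0.1472] rpy [ 3.1402  0.0042 -2.9656] F [-1.  -0.1 -1. ] w 0.0876 t 8.93 q6 -1.95
(array([0.4166, 0.0846, 0.0294]), array([0.4166, 0.0847]))
```

View pics/t2c.png

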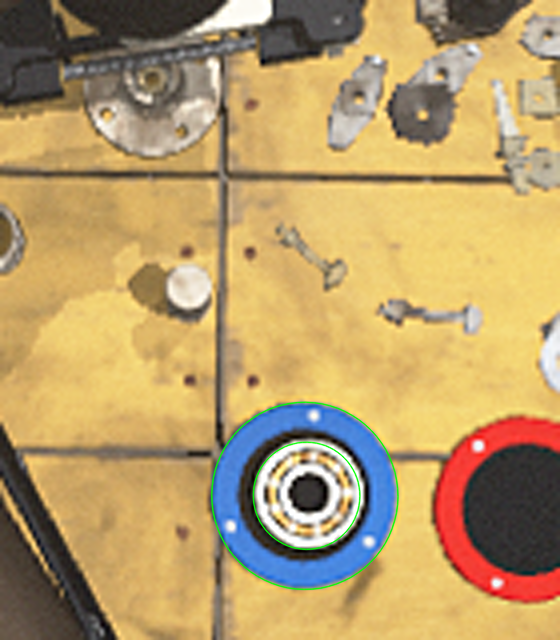

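The bearing is flat on the blue plate, but it sits about 2 mm toward -y: its centre is near (309,494) in the crop against the overlay's (305,495). The camera reads about 2 mm low in y compared with the arm. I'll correct for that from here on and re-centre the bearing before the spring goes on.

Emit:
{"name": "play_rows", "arguments": {
  "targets": [
    [-0.002, 0.004, -0.001, 0.004, 0.003, -0.03, 1],
    [0, 0, 0, 0, 0, -0.04, 1],
    [0, 0, 0, 0, 0, -0.03, 1],
    [0, 0, 0, 0, 0, -0.01, 1],
    [0, 0, 0, 0, 0, 0, 1]
  ]
}}

```text
t: 9.6
eef_pos: [0.6524, 0.1809, 0.0673]
ee_rot: [3.14, 0.001, -2.966]
force: [-0.4, 0.5, -0.5]
width: 0.0879
```

```bash
python3 go.py .6575 .1824 .031
```

```text
turn [-0.0014  0.0009 -0.0007] shift [ 0.0051  0.0015 -0.0363] rpy [ 3.1404e+00  1.1000e-03 -2.9663e+00] F [-0.4  0.5 -0.5] w 0.0879 t 9.6 q6 -1.95
```

Emit:
{"name": "play_rows", "arguments": {
  "targets": [
    [-0.001, 0.001, 0, 0.003, 0.0015, -0.015, 1],
    [0, 0, 0, 0.003, 0, -0.012, 1],
    [0, 0, 0, 0, 0, -0.004, 1],
    [0, 0, 0, 0, 0, 0, 1]
  ]
}}

```text
t: 10.1
eef_pos: [0.6602, 0.1833, 0.0374]
ee_rot: [3.14, 0.004, -2.966]
force: [0.5, -0.0, 0.2]
width: 0.0878
```

```bash
python3 go.py .6575 .1824 .033
```

```text
turn [-0.0023  0.0038 -0.001 ] shift [-0.0027 -0.0009 -0.0044] rpy [ 3.1399  0.0042 -2.966 ] F [ 0.5 -0.   0.2] w 0.0878 t 10.1 q6 -1.95
```

Emit:
{"name": "play_rows", "arguments": {
  "targets": [
    [-0.002, 0.004, -0.001, -0.0027, -0.0009, -0.0045, 1],
    [0, 0, 0, 0, 0, 0, 1],
    [0, 0, 0, 0, 0, 0, 1]
  ]
}}

```text
t: 10.48
eef_pos: [0.6576, 0.1824, 0.0332]
ee_rot: [3.141, 0.0, -2.967]
force: [0.3, -0.3, -0.2]
width: 0.0874
```

```bash
python3 go.py .6575 .1824 .033
```

```text
turn [-0.0005  0.0002 -0.    ] shift [-0.0001 -0.     -0.0002] rpy [ 3.1411e+00  3.0000e-04 -2.9670e+00] F [ 0.3 -0.3 -0.2] w 0.0874 t 10.47 q6 -1.95
```

Small single corrections followed by zero rows settle exactly. Now I'll grip the flange.

Emit:
{"name": "play_rows", "arguments": {
  "targets": [
    [0, 0, 0, 0, 0, 0, 0.2],
    [0, 0, 0, 0, 0, 0, 0.2],
    [0, 0, 0, 0, 0, 0, 0.2],
    [0, 0, 0, 0, 0, 0, 0.2],
    [0, 0, 0, 0, 0, 0, 0.2],
    [0, 0, 0, 0, 0, 0, 0.2],
    [0, 0, 0, 0, 0, 0, 0.2],
    [0, 0, 0, 0, 0, 0, 0.2]
  ],
  "grip_force": 50
}}

```text
t: 11.48
eef_pos: [0.6578, 0.1825, 0.0337]
ee_rot: [3.141, 0.001, -2.967]
force: [0.3, -0.3, 0.5]
width: 0.0329
```

```bash
python3 go.py .409 -.044 .041
```

```text
turn [-0.0008  0.001  -0.0001] shift [-0.2488 -0.2265  0.0073] rpy [ 3.1410e+00  1.1000e-03 -2.9669e+00] F [ 0.3 -0.3  0.5] w 0.0329 t 11.47 q6 -1.95
```

Emit:
{"name": "play_rows", "arguments": {
  "targets": [
    [0, 0, 0, 0, 0, 0.02, 0.2],
    [0, 0, 0, 0, 0, 0.04, 0.2],
    [0, 0, 0, 0, 0, 0.04, 0.2],
    [0, 0, 0, 0, 0, 0.03, 0.2],
    [0, 0, 0, 0, 0, 0, 0.2]
  ]
}}

```text
t: 12.1
eef_pos: [0.652, 0.1806, 0.1597]
ee_rot: [-3.141, -0.013, -2.969]
force: [0.8, 0.1, -6.8]
width: 0.0328
```

```bash
python3 go.py .409 -.042 .041; python3 - <<'E'
from h import *
im,d=snap('side','s3');s=im[120:290,220:450];cv2.imwrite('pics/s3c.png',cv2.resize(s,None,fx=3.4,fy=3.4,interpolation=cv2.INTER_CUBIC))
E
```

```text
turn [ 0.0031 -0.0125  0.0025] shift [-0.243  -0.2226 -0.1187] rpy [-3.1407 -0.0129 -2.9695] F [ 0.8  0.1 -6.8] w 0.0328 t 12.1 q6 -1.95
```

View pics/s3c.png

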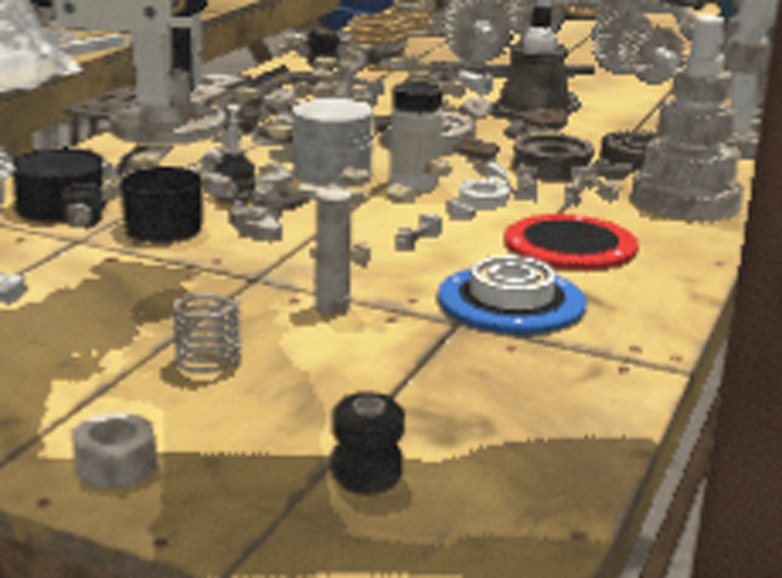

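The flange is held level at (165,120), and the bearing lies flat on the blue plate.

Emit:
{"name": "play_rows", "arguments": {
  "targets": [
    [0.003, -0.0125, 0.0025, -0.03, -0.028, 0, 0.2],
    [0, 0, 0, -0.033, -0.03, 0, 0.2],
    [0, 0, 0, -0.033, -0.03, 0, 0.2],
    [0, 0, 0, -0.033, -0.03, 0, 0.2],
    [0, 0, 0, -0.033, -0.03, 0, 0.2],
    [0, 0, 0, -0.033, -0.03, 0, 0.2],
    [0, 0, 0, -0.02, -0.02, 0, 0.2],
    [0, 0, 0, -0.01, -0.01, 0, 0.2],
    [0, 0, 0, 0, 0, 0, 0.2],
    [0, 0, 0, 0, 0, 0, 0.2]
  ]
}}

```text
t: 13.4
eef_pos: [0.4054, -0.0368, 0.1358]
ee_rot: [-3.138, -0.036, -2.972]
force: [-0.1, 0.7, -6.2]
width: 0.033
```

```bash
python3 go.py .409 -.042 .041
```

```text
turn [ 0.0095 -0.0346  0.0049] shift [ 0.0036 -0.0052 -0.0948] rpy [-3.1381 -0.0357 -2.9719] F [-0.1  0.7 -6.2] w 0.033 t 13.4 q6 -1.79
```

Emit:
{"name": "play_rows", "arguments": {
  "targets": [
    [0.0095, -0.035, 0.005, 0.0036, -0.0052, -0.02, 0.2],
    [0, 0, 0, 0, 0, -0.02, 0.2],
    [0, 0, 0, 0, 0, -0.02, 0.2],
    [0, 0, 0, 0, 0, -0.01, 0.2],
    [0, 0, 0, 0, 0, 0, 0.2]
  ]
}}

```text
t: 14.02
eef_pos: [0.4133, -0.0394, 0.0635]
ee_rot: [-3.141, 0.003, -2.964]
force: [-0.1, -0.4, -5.4]
width: 0.0329
```

```bash
python3 go.py .409 -.042 .041
```

```text
turn [-0.0001  0.0028 -0.0034] shift [-0.0043 -0.0026 -0.0225] rpy [-3.1412e+00  2.8000e-03 -2.9636e+00] F [-0.1 -0.4 -5.4] w 0.0329 t 14.03 q6 -1.78
```

Emit:
{"name": "play_rows", "arguments": {
  "targets": [
    [0, 0.003, -0.003, -0.0043, -0.0026, -0.01, 0.2],
    [0, 0, 0, 0, 0, 0, 0.2],
    [0, 0, 0, 0, 0, 0, 0.2]
  ]
}}

```text
t: 14.4
eef_pos: [0.4101, -0.0416, 0.0539]
ee_rot: [3.141, 0.002, -2.966]
force: [1.2, -0.5, -5.7]
width: 0.0329
```

```bash
python3 go.py .409 -.042 .042
```

```text
turn [-0.0007  0.0018 -0.0009] shift [-0.0011 -0.0004 -0.0119] rpy [ 3.1412e+00  1.9000e-03 -2.9661e+00] F [ 1.2 -0.5 -5.7] w 0.0329 t 14.4 q6 -1.78
```

Emit:
{"name": "play_rows", "arguments": {
  "targets": [
    [-0.001, 0.002, -0.001, -0.0011, -0.0004, -0.006, 0.2],
    [0, 0, 0, 0, 0, -0.003, 0.2],
    [0, 0, 0, 0, 0, 0, 0.2],
    [0, 0, 0, 0, 0, 0, 0.2]
  ]
}}

```text
t: 14.9
eef_pos: [0.4094, -0.0419, 0.0449]
ee_rot: [-3.141, 0.001, -2.967]
force: [0.2, 0.3, -6.2]
width: 0.0326
```

```bash
python3 go.py .409 -.042 .0417
```

```text
turn [-0.0001  0.0011  0.0001] shift [-0.0004 -0.0001 -0.0032] rpy [-3.1415e+00  1.1000e-03 -2.9671e+00] F [ 0.2  0.3 -6.2] w 0.0326 t 14.9 q6 -1.78
```

Emit:
{"name": "play_rows", "arguments": {
  "targets": [
    [0, 0.001, 0, -0.0004, 0, -0.003, 0.2],
    [0, 0, 0, 0, 0, -0.001, 0.2],
    [0, 0, 0, 0, 0, 0, 0.2]
  ]
}}

```text
t: 15.28
eef_pos: [0.4092, -0.0418, 0.0417]
ee_rot: [-3.142, 0.0, -2.967]
force: [0.5, -0.2, -6.2]
width: 0.0326
```

```bash
python3 go.py .409 -.042 .0417
```

```text
turn [-0.0001  0.0005 -0.0004] shift [-0.0002 -0.0002  0.    ] rpy [-3.1416e+00  5.0000e-04 -2.9666e+00] F [ 0.5 -0.2 -6.2] w 0.0326 t 15.28 q6 -1.78
```

Emit:
{"name": "play_rows", "arguments": {
  "targets": [
    [0, 0, 0, 0, 0, -0.0007, 0.2],
    [0, 0, 0, 0, 0, -0.0007, 0.2],
    [0, 0, 0, 0, 0, 0, 0.2]
  ]
}}

```text
t: 15.65
eef_pos: [0.4093, -0.0418, 0.0417]
ee_rot: [-3.141, 0.001, -2.966]
force: [-0.3, 0.1, -5.5]
width: 0.0325
```

Emit:
{"name": "play_rows", "arguments": {
  "targets": [
    [0, 0, 0, 0, 0, -0.002, 0.2],
    [0, 0, 0, 0, 0, 0, 0.2]
  ]
}}

```text
t: 15.9
eef_pos: [0.4095, -0.0417, 0.0417]
ee_rot: [-3.141, 0.001, -2.965]
force: [-0.4, -0.6, -6.2]
width: 0.033
```

Emit:
{"name": "play_rows", "arguments": {
  "targets": [
    [0, 0, 0, -0.0004, 0, -0.003, 0.2]
  ]
}}

```text
t: 16.02
eef_pos: [0.41, -0.0417, 0.041]
ee_rot: [-3.14, 0.002, -2.963]
force: [-25.7, 6.8, 78.7]
width: 0.0329
```

```bash
python3 go.py .409 -.042 .0417; python3 - <<'E'
from h import *
im,d=snap('side','s4');s=im[150:270,300:450];cv2.imwrite('pics/s4c.png',cv2.resize(s,None,fx=5,fy=5,interpolation=cv2.INTER_CUBIC))
s=get_state(); print(s['eef_pos'],s['force'])
E
```

```text
turn [ 0.0011  0.0026 -0.0042] shift [-0.001  -0.0003  0.0007] rpy [-3.1400e+00  2.4000e-03 -2.9628e+00] F [-25.7   6.8  78.7] w 0.0329 t 16.02 q6 -1.78
[ 0.40991402 -0.04168697  0.04117139] [-16.22747752   4.24195373  51.45671949]
```

View pics/s4c.png

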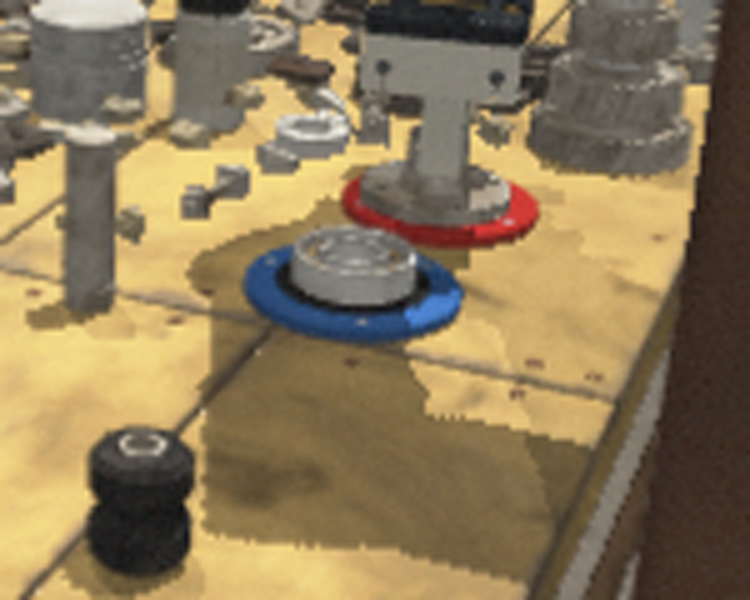

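The flange is seated on the red plate at (435,195). That last press reached 79 N, which is under the 120 N limit but more than I wanted, so later set-downs will be gentler. I'll ease off and release.

Emit:
{"name": "play_rows", "arguments": {
  "targets": [
    [0, 0, 0, 0, 0, 0.0005, 0.2],
    [0, 0, 0, 0, 0, 0, 0.5],
    [0, 0, 0, 0, 0, 0, 0.8],
    [0, 0, 0, 0, 0, 0, 0.8],
    [0, 0, 0, 0, 0, 0, 0.8]
  ]
}}

```text
t: 16.7
eef_pos: [0.4118, -0.0412, 0.042]
ee_rot: [-3.14, 0.006, -2.962]
force: [1.0, -0.2, 0.7]
width: 0.0666
```

Emit:
{"name": "play_rows", "arguments": {
  "targets": [
    [0, 0, 0, 0, 0, 0.03, 0.9],
    [0, 0, 0, 0, 0, 0.05, 0.9],
    [0, 0, 0, 0, 0, 0.05, 0.9],
    [0, 0, 0, 0.015, 0.05, 0.03, 0.9],
    [0, 0, 0, 0.015, 0.06, 0, 0.9],
    [0, 0, 0, 0.015, 0.06, 0, 0.9],
    [0, 0, 0, 0.015, 0.06, 0, 0.9],
    [0, 0, 0, 0.02, 0.058, 0, 0.9],
    [0, 0, 0, 0.02, 0.058, 0, 0.9],
    [0, 0, 0, 0.02, 0.055, 0, 0.9],
    [0, 0, 0, 0.015, 0.04, 0, 0.9],
    [0, 0, 0, 0, 0, 0, 0.9]
  ]
}}

```text
t: 18.2
eef_pos: [0.5464, 0.4102, 0.2051]
ee_rot: [-3.14, 0.005, -2.964]
force: [-1.1, -0.6, -0.7]
width: 0.0789
```

```bash
python3 go.py .5450 .4085 .014; python3 - <<'E'
from ov import *
im,d=snap('top','t5'); overlay(im,[(.4155,.0868,.008,.055),(.4155,.0868,.025,.031),(.409,-.044,.008,.055),(.409,-.044,.048,.018),(.409,-.044,.017,.042)],'pics/t5c.png',win=(290,225,420,300),s=6)
C=cloud('top',d); print(disc(C,(.4155,.0868),.025,.031,tol=.006,win=.045)[:2],disc(C,(.409,-.044),.048,.018,tol=.01,win=.045)[:2],disc(C,(.409,-.044),.018,.042,tol=.005,win=.055)[:2])
E
```

```text
turn [ 0.0003  0.0056 -0.0026] shift [-0.0014 -0.0017 -0.1911] rpy [-3.1403  0.0055 -2.9644] F [-1.1 -0.6 -0.7] w 0.0789 t 18.2 q6 -2.33
(array([0.4167, 0.0846, 0.0293]), array([0.4167, 0.0847])) (array([ 0.4133, -0.0413,  0.0168]), array([ 0.4133, -0.0412])) (array([ 0.4127, -0.043 ,  0.0407]), array([ 0.4126, -0.0429]))
```

View pics/t5c.png

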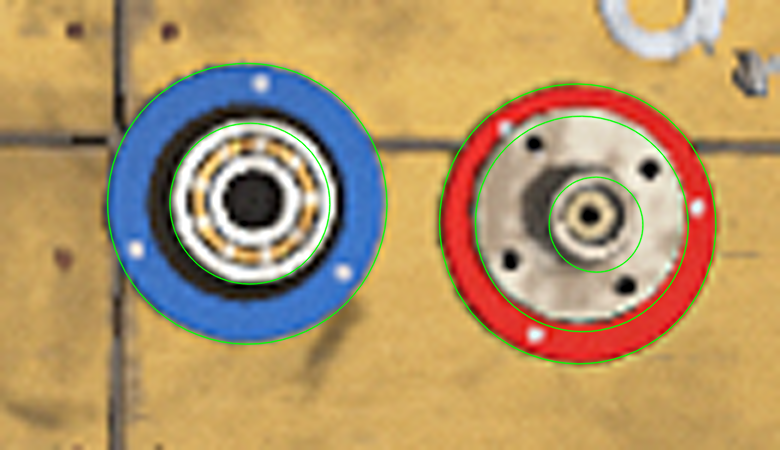

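```bash
python3 - <<'E'
from ov import *
z=np.load('pics/t5.npz');C=cloud('top',z['d'])
def fit(c,r0,r1,zl,zh):
    r=np.hypot(C[...,0]-c[0],C[...,1]-c[1]); m=(r>r0)&(r<r1)&(C[...,2]>zl)&(C[...,2]<zh); P=C[m]
    A=np.c_[P[:,:2]-c,np.ones(len(P))]; s=np.linalg.lstsq(A,P[:,2],rcond=None)[0]; rs=P[:,2]-A@s
    print(len(P),'slope',s.round(4),'rms',rs.std().round(4),'slope se',(rs.std()/np.sqrt(len(P))/r1*2).round(4))
fit((.4127,-.043),.022,.039,.008,.03)
fit((.409,-.044),.044,.053,.0,.014)
fit((.4165,.0848),.0,.028,.015,.035)
fit((.4155,.0868),.034,.052,.0,.02)
C=np.load('pics/C0.npy'); fit((.6575,.1804),.022,.039,.003,.02)
im,d=snap('side','s5');s=im[150:250,310:440];cv2.imwrite('pics/s5c.png',cv2.resize(s,None,fx=6,fy=6,interpolation=cv2.INTER_CUBIC))
E
```

```text
580 slope [-0.0057 -0.0005  0.0179] rms 0.0027 slope se 0.0057
465 slope [-0.0002 -0.0053  0.0092] rms 0.0019 slope se 0.0033
318 slope [-0.0154  0.0152  0.0237] rms 0.0031 slope se 0.0124
875 slope [-0.0058 -0.0017  0.0091] rms 0.0022 slope se 0.0029
524 slope [0.0014 0.0013 0.0097] rms 0.0022 slope se 0.005
```

View pics/s5c.png

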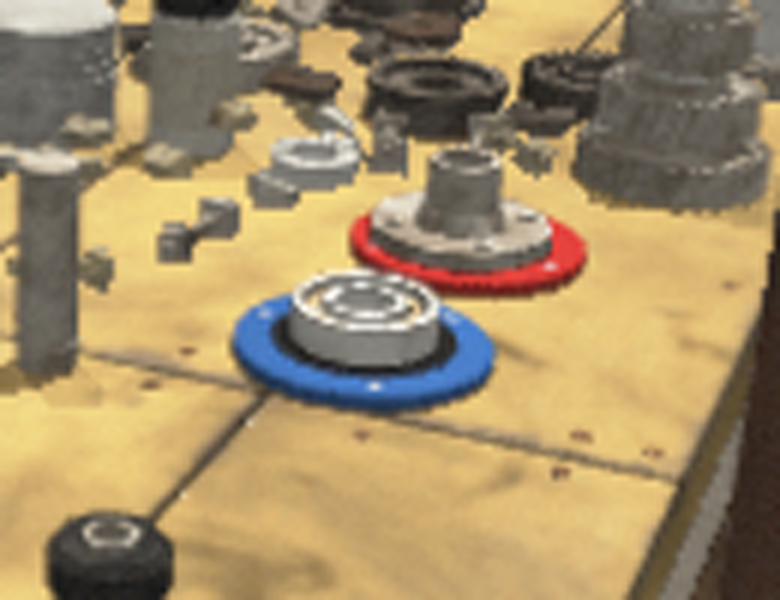

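```bash
python3 - <<'E'
from ov import *
z=np.load('pics/t5.npz');C=cloud('top',z['d'])
c=camera_params('top');E=np.array(c['extrinsics']);print('cam',-E[:3,:3].T@E[:3,3])
print((C[250:272,372:404,2]*1000).round().astype(int))
E
```

```text
cam [0.41988403 0.15198447 1.14602226]
[[  17   16   15   22   19   20   17   17   16   18   19   18   16   17
    17   22   22   19   18   19   20   11   18   23   16   17   16   19
    16   12    8   11]
 [  15   18   17   19   20   19   18   17   22   18   19   17   20   21
    20   20   19   20   19   19   17   20   22   21   20   12   14   16
    22   19    8    8]
 [  16   17   19   18   19   20   20   22   19   22   20   22   23   19
    28   22   29   19   21   17   18   19   16   17   12    9   10   16
    16   22    6    5]
 [  14   19   14   15   19   18   18   18   17   22   23   26   35   40
    48   49   48   46   46   21   19   16   17   19   10    7    8   17
    18   21   18   10]
 [  17   18   18   17   20   16   14   22   21   27   29   40   52   49
    54   48   46   49   50   48   49   19   19   17   14   12   12   17
    15   18   14   10]
 [  20   16   17   19   16   16   16   14   23   34   41   49   50   50
    46   49   38   50   51   53   48   50   16   19   20   17   21   17
    20   19   18    8]
 [  15   18   17   17   19   22   20   24   29   40   52   
[... 1913 characters left out ...]
 14   20
    17   19   17    6]
 [  19   10    6   12   16   15   17   17   21   18   18   23   22   27
    26   28   25   26   20   18   20   16   23   23   20   17   17   17
    20   20   18   14]
 [  17   20    8   15   18   19   14   21   20   21   16   19   15   22
    24   19   21   17   20   19   14   21   18   20   15   17   19   19
    19   18    9    8]
 [  19   14   18   19   20   13   16   16   20   19   22   21   15   15
    20   20   18   15   20   20   20   21   17   15   16   18   19   14
    18    7    7   11]
 [  13   20   22   24   20   17   21   16   12   20   15   17   17   22
    22   17   19   17   17   20   16    5   13   19   17   18   23   19
    20    7   12   13]]
```

```bash
python3 - <<'E'
from ov import *
print(plane('top',[(388.0,260.0),(388.2,260.2)],.048), project('top',[[.4127,-.0437,.048],[.4127,-.0437,.017]]))
def lohi(f,c,zs,zt):
    C=np.load('pics/C0.npy') if f=='0' else cloud('top',np.load(f)['d'])
    r=np.hypot(C[...,0]-c[0],C[...,1]-c[1])
    m=(r<.055)&(C[...,2]>zs)&(C[...,2]<.1); v,u=np.nonzero(m.astype(np.uint8)); 
    m=cv2.medianBlur(m.astype(np.uint8),3); v,u=np.nonzero(m)
    # widest rows
    cs=[];
    for y in range(v.min(),v.max()+1):
        a=u[v==y]; cs.append((y,a.min(),a.max()))
    print(f,cs)
lohi('0',(.6575,.1804),.0052,0); lohi('0',(.6575,.1804),.0355,0)
lohi('pics/t5.npz',(.4127,-.0437),.0135,0); lohi('pics/t5.npz',(.4127,-.0437),.0435,0)
E
```

```text
[[ 0.41338039 -0.0420361   0.048     ]
 [ 0.41292919 -0.04249695  0.048     ]] [[388.72186579 260.30535507]
 [386.39071022 260.19767521]]
0 [(140, np.int64(289), np.int64(296)), (141, np.int64(286), np.int64(300)), (142, np.int64(284), np.int64(302)), (143, np.int64(283), np.int64(303)), (144, np.int64(282), np.int64(304)), (145, np.int64(281), np.int64(305)), (146, np.int64(280), np.int64(306)), (147, np.int64(279), np.int64(307)), (148, np.int64(278), np.int64(307)), (149, np.int64(278), np.int64(308)), (150, np.int64(277), np.int64(309)), (151, np.int64(277), np.int64(309)), (152, np.int64(277), np.int64(309)), (153, np.int64(277), np.int64(309)), (154, np.int64(276), np.int64(310)), (155, np.int64(276), np.int64(310)), (156, np.int64(276), np.int64(310)), (157, np.int64(276), np.int64(310)), (158, np.int64(276), np.int64(310)), (159, np.int64(276), np.int64(310)), (160, np.int64(276), np.int64(309)), (161, np.int64(277), np.int64(309)), (162, np.int64(277), np.int64(309)), (163, np.int64(277), np.int64(309)), (164, np.int64(278), np.int64(308)), (165, np.int64(279), np.int64(308)
[... 2069 characters left out ...]
376), np.int64(396)), (276, np.int64(378), np.int64(393)), (277, np.int64(381), np.int64(392)), (278, np.int64(385), np.int64(388))]
pics/t5.npz [(253, np.int64(386), np.int64(390)), (254, np.int64(384), np.int64(392)), (255, np.int64(383), np.int64(393)), (256, np.int64(382), np.int64(394)), (257, np.int64(381), np.int64(394)), (258, np.int64(381), np.int64(395)), (259, np.int64(381), np.int64(395)), (260, np.int64(381), np.int64(395)), (261, np.int64(381), np.int64(395)), (262, np.int64(381), np.int64(395)), (263, np.int64(382), np.int64(394)), (264, np.int64(382), np.int64(394)), (265, np.int64(383), np.int64(393)), (266, np.int64(384), np.int64(392)), (267, np.int64(386), np.int64(391))]
```

The flange is level, but it sits about 3.5 mm too far in +x; its y is fine to about 0.5 mm. I'll re-grip it and shift it, then correct the bearing, which is about 2 mm off in y, and do the nut after that.

Emit:
{"name": "play_rows", "arguments": {
  "targets": [
    [0, 0.005, -0.002, -0.015, -0.05, 0, 0.9],
    [0, 0, 0, -0.018, -0.06, 0, 0.9],
    [0, 0, 0, -0.018, -0.06, 0, 0.9],
    [0, 0, 0, -0.018, -0.06, 0, 0.9],
    [0, 0, 0, -0.018, -0.06, 0, 0.9],
    [0, 0, 0, -0.018, -0.058, -0.02, 0.9],
    [0, 0, 0, -0.016, -0.055, -0.03, 0.9],
    [0, 0, 0, -0.012, -0.035, -0.03, 0.9],
    [0, 0, 0, 0, -0.01, -0.02, 0.9],
    [0, 0, 0, 0, 0, 0, 0.9],
    [0, 0, 0, 0, 0, 0, 0.9]
  ]
}}

```text
t: 19.68
eef_pos: [0.4043, -0.0463, 0.1097]
ee_rot: [3.14, 0.011, -2.975]
force: [-0.2, 0.3, 0.7]
width: 0.0787
```

```bash
python3 go.py .412 -.0417 .0417
```

```text
turn [-0.0038  0.0105  0.0084] shift [ 0.0077  0.0046 -0.068 ] rpy [ 3.1396  0.011  -2.9754] F [-0.2  0.3  0.7] w 0.0787 t 19.68 q6 -1.78
```

Emit:
{"name": "play_rows", "arguments": {
  "targets": [
    [-0.004, 0.0105, 0.008, 0.0077, 0.0046, -0.02, 0.9],
    [0, 0, 0, 0, 0, -0.02, 0.9],
    [0, 0, 0, 0, 0, -0.01, 0.9],
    [0, 0, 0, 0, 0, 0, 0.9],
    [0, 0, 0, 0, 0, 0, 0.9]
  ]
}}

```text
t: 20.3
eef_pos: [0.4161, -0.0385, 0.0633]
ee_rot: [3.141, 0.009, -2.963]
force: [-1.3, 0.7, -0.3]
width: 0.0787
```

```bash
python3 go.py .412 -.0417 .042
```

```text
turn [-0.0024  0.0089 -0.004 ] shift [-0.0041 -0.0032 -0.0213] rpy [ 3.1408  0.0092 -2.963 ] F [-1.3  0.7 -0.3] w 0.0787 t 20.3 q6 -1.78
```

Emit:
{"name": "play_rows", "arguments": {
  "targets": [
    [-0.002, 0.009, -0.004, -0.0035, -0.003, -0.012, 0.9],
    [0, 0, 0, 0, 0, -0.004, 0.9],
    [0, 0, 0, 0, 0, 0, 0.9],
    [0, 0, 0, 0, 0, 0, 0.9]
  ]
}}

```text
t: 20.8
eef_pos: [0.4129, -0.0416, 0.0471]
ee_rot: [3.141, 0.001, -2.967]
force: [0.0, 0.8, 0.3]
width: 0.0791
```

```bash
python3 go.py .412 -.0417 .042
```

```text
turn [-0.0008  0.0009  0.0004] shift [-0.0009 -0.0001 -0.0051] rpy [ 3.1409e+00  1.0000e-03 -2.9674e+00] F [0.  0.8 0.3] w 0.0791 t 20.8 q6 -1.78
```

Emit:
{"name": "play_rows", "arguments": {
  "targets": [
    [0, 0.001, 0, -0.0009, 0, -0.0048, 0.9],
    [0, 0, 0, 0, 0, 0, 0.9],
    [0, 0, 0, 0, 0, 0, 0.2],
    [0, 0, 0, 0, 0, 0, 0.2],
    [0, 0, 0, 0, 0, 0, 0.2],
    [0, 0, 0, 0, 0, 0, 0.2],
    [0, 0, 0, 0, 0, 0, 0.2],
    [0, 0, 0, 0, 0, 0, 0.2],
    [0, 0, 0, 0, 0, 0, 0.2],
    [0, 0, 0, 0, 0, 0, 0.2]
  ]
}}

```text
t: 22.05
eef_pos: [0.4122, -0.0414, 0.0423]
ee_rot: [3.141, 0.001, -2.967]
force: [-0.6, 1.1, 0.0]
width: 0.0329
```

```bash
python3 go.py .412 -.0417 .042
```

```text
turn [-0.0012  0.0006  0.0004] shift [-0.0002 -0.0003 -0.0003] rpy [ 3.1405e+00  8.0000e-04 -2.9674e+00] F [-0.6  1.1  0. ] w 0.0329 t 22.05 q6 -1.78
```

Emit:
{"name": "play_rows", "arguments": {
  "targets": [
    [0, 0, 0, 0, 0, 0.006, 0.2],
    [0, 0, 0, 0, 0, 0, 0.2],
    [0, 0, 0, -0.0034, -0.0008, 0, 0.2],
    [0, 0, 0, 0, 0, 0, 0.2],
    [0, 0, 0, 0, 0, 0, 0.2]
  ]
}}

```text
t: 22.68
eef_pos: [0.4064, -0.0429, 0.0476]
ee_rot: [3.141, -0.003, -2.969]
force: [-0.1, 0.0, -5.7]
width: 0.0325
```

```bash
python3 go.py .4088 -.0422 .0423
```

```text
turn [-0.0005 -0.003   0.0015] shift [ 0.0024  0.0007 -0.0053] rpy [ 3.1406e+00 -2.9000e-03 -2.9685e+00] F [-0.1  0.  -5.7] w 0.0325 t 22.68 q6 -1.78
```

Emit:
{"name": "play_rows", "arguments": {
  "targets": [
    [0, -0.003, 0.0015, 0.002, 0.0006, -0.0025, 0.2],
    [0, 0, 0, 0, 0, 0, 0.2],
    [0, 0, 0, 0, 0, 0, 0.2]
  ]
}}

```text
t: 23.05
eef_pos: [0.4086, -0.0422, 0.0448]
ee_rot: [3.141, 0.0, -2.967]
force: [0.0, -0.7, -5.7]
width: 0.0325
```

```bash
python3 go.py .4088 -.0422 .0423
```

```text
turn [-0.0004 -0.     -0.0002] shift [ 0.0002  0.     -0.0025] rpy [ 3.1412  0.     -2.9668] F [ 0.  -0.7 -5.7] w 0.0325 t 23.05 q6 -1.78
```

Emit:
{"name": "play_rows", "arguments": {
  "targets": [
    [0, 0, 0, 0.0002, 0, -0.002, 0.2],
    [0, 0, 0, 0, 0, 0, 0.2]
  ]
}}

```text
t: 23.3
eef_pos: [0.4089, -0.0422, 0.0426]
ee_rot: [3.141, 0.0, -2.967]
force: [-0.3, -1.1, -6.3]
width: 0.0328
```

Emit:
{"name": "play_rows", "arguments": {
  "targets": [
    [0, 0, 0, 0, 0, -0.0012, 0.2]
  ]
}}

```text
t: 23.42
eef_pos: [0.409, -0.0422, 0.0421]
ee_rot: [3.142, 0.0, -2.966]
force: [-11.1, 4.1, 28.1]
width: 0.0325
```

Emit:
{"name": "play_rows", "arguments": {
  "targets": [
    [0, 0, 0, 0, 0, 0.0003, 0.2],
    [0, 0, 0, 0, 0, 0, 0.7],
    [0, 0, 0, 0, 0, 0, 0.7],
    [0, 0, 0, 0, 0, 0, 0.7],
    [0, 0, 0, 0, 0, 0, 0.7]
  ]
}}

```text
t: 24.05
eef_pos: [0.411, -0.0417, 0.0436]
ee_rot: [3.141, 0.004, -2.965]
force: [-0.5, -0.4, -0.5]
width: 0.0606
```

Emit:
{"name": "play_rows", "arguments": {
  "targets": [
    [0, 0, 0, 0, 0, 0.03, 0.9],
    [0, 0, 0, 0, 0, 0.05, 0.9],
    [0, 0, 0, 0, 0, 0.05, 0.9],
    [0, 0, 0, 0.015, 0.05, 0.03, 0.9],
    [0, 0, 0, 0.015, 0.06, 0, 0.9],
    [0, 0, 0, 0.015, 0.06, 0, 0.9],
    [0, 0, 0, 0.015, 0.06, 0, 0.9],
    [0, 0, 0, 0, 0.04, 0, 0.9],
    [0, 0, 0, 0, 0, 0, 0.9],
    [0, 0, 0, 0, 0, 0, 0.9]
  ]
}}

```text
t: 25.3
eef_pos: [0.4699, 0.2342, 0.2099]
ee_rot: [3.14, 0.006, -2.968]
force: [-0.7, -0.2, 0.3]
width: 0.0788
```

```bash
python3 go.py .416 .0868 .0211; python3 - <<'E'
from ov import *
im,d=snap('top','t6'); overlay(im,[(.4155,.0868,.008,.055),(.4155,.0868,.025,.031),(.409,-.044,.008,.055),(.409,-.044,.048,.018),(.409,-.044,.017,.042)],'pics/t6c.png',win=(290,225,420,300),s=6)
C=cloud('top',d); print(disc(C,(.4155,.0868),.025,.031,tol=.006,win=.045)[:2],disc(C,(.409,-.044),.048,.018,tol=.005,win=.045)[:2],disc(C,(.409,-.044),.018,.042,tol=.005,win=.055)[:2])
E
```

```text
turn [-0.0027  0.0052  0.0006] shift [-0.0539 -0.1474 -0.1888] rpy [ 3.1398  0.0056 -2.9676] F [-0.7 -0.2  0.3] w 0.0788 t 25.3 q6 -2.24
(array([0.4166, 0.0847, 0.0294]), array([0.4166, 0.0847])) (array([ 0.4102, -0.0426,  0.0161]), array([ 0.4102, -0.0426])) (array([ 0.4098, -0.0439,  0.0409]), array([ 0.4097, -0.0439]))
```

View pics/t6c.png

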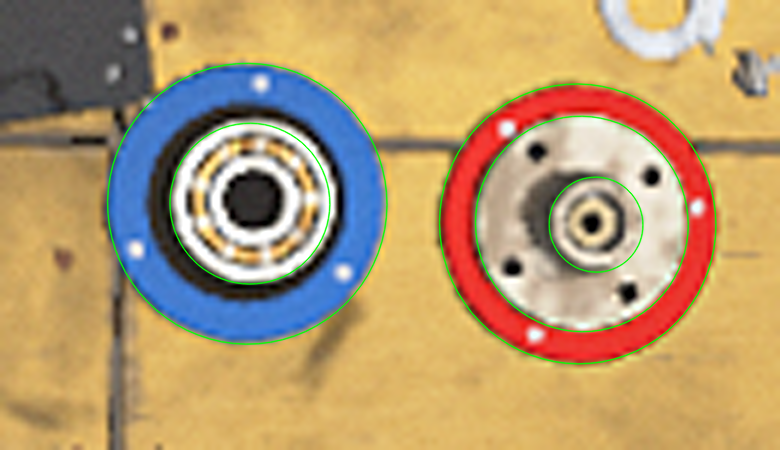

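```bash
python3 - <<'E'
from ov import *
from scipy.optimize import least_squares
def ring(f,zc,c,R,n=48):
    im=np.load(f)['im'];g=im.max(axis=2).astype(np.float32) 
    g=im[...,0].astype(np.float32) # blue channel: white ring high vs. dark / blue / wood low
    P=[]
    for a in np.linspace(0,2*np.pi,n,endpoint=False):
        r=np.linspace(R-.008,R+.008,161); X=np.c_[c[0]+r*np.cos(a),c[1]+r*np.sin(a),0*r+zc]
        uv=project('top',X).astype(np.float32); v=cv2.remap(g,uv[:,0].reshape(1,-1),uv[:,1].reshape(1,-1),cv2.INTER_LINEAR)[0]
        v=cv2.GaussianBlur(v.reshape(1,-1),(0,0),4)[0]; dv=np.diff(v); i=dv.argmin()
        P.append((c[0]+r[i]*np.cos(a),c[1]+r[i]*np.sin(a),-dv[i]))
    P=np.array(P)
    s=least_squares(lambda x:np.hypot(P[:,0]-x[0],P[:,1]-x[1])-x[2],[*c,R],loss='soft_l1',f_scale=.0007)
    return s.x.round(4),np.abs(s.fun).mean().round(5)
print('bearing init',ring('pics/top0.npz',.017,(.4055,.215),.031))
print('bearing now',ring('pics/t6.npz',.025,(.4162,.0855),.031))
# plate rubber dark disc edges + outer plate
def edge(f,zc,c,R,ch,sgn,a0=0,a1=2*np.pi,n=60):
    im=np.load(f)['im'].astype(np.float32); g=ch(im); P=[]
    for a in np.linspace(a0,a1,n,endpoint=False):
        r=np.linspace(R-.008,R+.008,161); X=np.c_[c[0]+r*np.cos(a),c[1]+r*np.sin(a),0*r+zc]
        uv=project('top',X).astype(np.float32); v=cv2.remap(g,uv[:,0].reshape(1,-1),uv[:,1].reshape(1,-1),cv2.INTER_LINEAR)[0]
        v=cv2.GaussianBlur(v.reshape(1,-1),(0,0),4)[0]; dv=np.diff(v)*sgn; i=dv.argmax(); P.append((c[0]+r[i]*np.cos(a),c[1]+r[i]*np.sin(a)))
    P=np.array(P); s=least_squares(lambda x:np.hypot(P[:,0]-x[0],P[:,1]-x[1])-x[2],[*c,R],loss='soft_l1',f_scale=.0007)
    return s.x.round(4),np.abs(s.fun).mean().round(5)
B=lambda i:i[...,0]-i[...,2]; Rr=lambda i:i[...,2]-i[...,1]
for f in ['top0','t5','t6']:
    f=f'pics/{f}.npz'
    print(f,'blue out',edge(f,.008,(.4155,.0868),.055,B,-1),'rub',edge(f,.008,(.4155,.0868),.0395,B,1),'red out',edge(f,.008,(.409,-.044),.055,Rr,-1),'rub',edge(f,.008,(.409,-.044),.0395,Rr,1))
E
```

```text
bearing init (array([0.4057, 0.2151, 0.0311]), np.float64(0.00034))
bearing now (array([0.4167, 0.085 , 0.0315]), np.float64(0.00029))
pics/top0.npz blue out (array([0.4157, 0.0873, 0.0544]), np.float64(0.00034)) rub (array([0.4159, 0.0873, 0.0386]), np.float64(0.00039)) red out (array([ 0.4088, -0.0448,  0.0541]), np.float64(0.00032)) rub (array([ 0.4086, -0.0453,  0.0388]), np.float64(0.00026))
pics/t5.npz blue out (array([0.4158, 0.0873, 0.0544]), np.float64(0.00033)) rub (array([0.4159, 0.0873, 0.0387]), np.float64(0.00038)) red out (array([ 0.4088, -0.0447,  0.0541]), np.float64(0.00032)) rub (array([ 0.4124, -0.044 ,  0.0429]), np.float64(0.00038))
pics/t6.npz blue out (array([0.4157, 0.0873, 0.0544]), np.float64(0.00032)) rub (array([0.4159, 0.0873, 0.0386]), np.float64(0.00037)) red out (array([ 0.4088, -0.0448,  0.0542]), np.float64(0.00032)) rub (array([ 0.4097, -0.0448,  0.0429]), np.float64(0.00046))
```

Sub-pixel edge fits give, in camera coordinates:

| Item | x | y |
|---|---|---|
| Blue plate | .4158 | .0873 |
| Bearing | .4167 | .0850 |
| Red plate | .4088 | -.0449 |
| Flange | ~.4098 | ~-.0434 |

I'll correct the bearing now, and trim the flange after that.

Emit:
{"name": "play_rows", "arguments": {
  "targets": [
    [-0.003, 0.005, 0, -0.018, -0.05, -0.02, 0.86],
    [0, 0, 0, -0.018, -0.05, -0.04, 0.86],
    [0, 0, 0, -0.015, -0.042, -0.04, 0.86],
    [0, 0, 0, -0.003, -0.005, -0.03, 0.86],
    [0, 0, 0, 0, 0, 0, 0.86],
    [0, 0, 0, 0, 0, 0, 0.86]
  ]
}}

```text
t: 26.1
eef_pos: [0.4147, 0.0807, 0.0814]
ee_rot: [3.139, 0.006, -2.974]
force: [0.2, 0.5, 0.9]
width: 0.0752
```

```bash
python3 go.py .4159 .087 .0212
```

```text
turn [-0.0031  0.0051  0.0067] shift [ 0.0012  0.0063 -0.0602] rpy [ 3.1394  0.0056 -2.9737] F [0.2 0.5 0.9] w 0.0752 t 26.1 q6 -2.07
```

Emit:
{"name": "play_rows", "arguments": {
  "targets": [
    [-0.003, 0.005, 0.007, 0.001, 0.005, -0.02, 0.86],
    [0, 0, 0, 0, 0, -0.015, 0.86],
    [0, 0, 0, 0, 0, -0.005, 0.86],
    [0, 0, 0, 0, 0, 0, 0.86],
    [0, 0, 0, 0, 0, 0, 0.86]
  ]
}}

```text
t: 26.72
eef_pos: [0.421, 0.0902, 0.0464]
ee_rot: [3.137, 0.011, -2.964]
force: [-1.3, 0.3, -1.0]
width: 0.0754
```

```bash
python3 go.py .4159 .087 .0212
```

```text
turn [-0.0063  0.0097 -0.003 ] shift [-0.0051 -0.0032 -0.0252] rpy [ 3.1371  0.0106 -2.9641] F [-1.3  0.3 -1. ] w 0.0754 t 26.73 q6 -2.07
```

Emit:
{"name": "play_rows", "arguments": {
  "targets": [
    [-0.006, 0.0095, -0.003, -0.004, -0.003, -0.012, 0.86],
    [0, 0, 0, 0, 0, 0, 0.86],
    [0, 0, 0, 0, 0, 0, 0.86]
  ]
}}

```text
t: 27.1
eef_pos: [0.4171, 0.0872, 0.0343]
ee_rot: [3.141, 0.001, -2.967]
force: [0.7, -0.2, -0.0]
width: 0.0755
```

```bash
python3 go.py .4159 .087 .0212
```

```text
turn [-0.0006  0.0005  0.0002] shift [-0.0012 -0.0002 -0.0131] rpy [ 3.1411e+00  6.0000e-04 -2.9672e+00] F [ 0.7 -0.2 -0. ] w 0.0755 t 27.1 q6 -2.07
```

Emit:
{"name": "play_rows", "arguments": {
  "targets": [
    [0, 0, 0, -0.001, 0, -0.008, 0.86],
    [0, 0, 0, 0, 0, 0, 0.86],
    [0, 0, 0, 0, 0, -0.004, 0.86],
    [0, 0, 0, 0, 0, 0, 0.86],
    [0, 0, 0, 0, 0, 0, 0.5],
    [0, 0, 0, 0, 0, 0, 0.5],
    [0, 0, 0, 0, 0, 0, 0.5],
    [0, 0, 0, 0, 0, 0, 0.5],
    [0, 0, 0, 0, 0, 0, 0.5]
  ],
  "grip_force": 30
}}

```text
t: 28.22
eef_pos: [0.4161, 0.0872, 0.0215]
ee_rot: [3.141, 0.001, -2.967]
force: [0.4, -0.4, -1.1]
width: 0.0606
```

```bash
python3 go.py .4159 .087 .0212
```

```text
turn [-0.0007  0.0006  0.0004] shift [-0.0002 -0.0002 -0.0003] rpy [ 3.1410e+00  7.0000e-04 -2.9674e+00] F [ 0.4 -0.4 -1.1] w 0.0606 t 28.23 q6 -2.07
```

Emit:
{"name": "play_rows", "arguments": {
  "targets": [
    [0, 0, 0, 0, 0, 0.005, 0.5],
    [0, 0, 0, 0, 0, 0, 0.5],
    [0, 0, 0, -0.0008, 0.0021, 0, 0.5],
    [0, 0, 0, 0, 0, 0, 0.5],
    [0, 0, 0, 0, 0, 0, 0.5]
  ]
}}

```text
t: 28.85
eef_pos: [0.4147, 0.0892, 0.0267]
ee_rot: [3.141, -0.0, -2.968]
force: [-0.5, -0.5, -2.0]
width: 0.0604
```

```bash
python3 go.py .4152 .0893 .0215
```

```text
turn [-0.0004 -0.0002  0.0005] shift [ 0.0005  0.0001 -0.0052] rpy [ 3.1412e+00 -1.0000e-04 -2.9675e+00] F [-0.5 -0.5 -2. ] w 0.0604 t 28.85 q6 -2.08
```

Emit:
{"name": "play_rows", "arguments": {
  "targets": [
    [0, 0, 0, 0.0003, 0.0001, -0.003, 0.5],
    [0, 0, 0, 0, 0, 0, 0.5],
    [0, 0, 0, 0, 0, -0.0015, 0.5],
    [0, 0, 0, 0, 0, 0, 0.5]
  ]
}}

```text
t: 29.35
eef_pos: [0.4149, 0.0892, 0.0216]
ee_rot: [3.141, -0.001, -2.968]
force: [0.0, -0.3, -2.8]
width: 0.0608
```

```bash
python3 go.py .4152 .0893 .0215
```

```text
turn [-0.0001 -0.0005  0.0007] shift [ 0.0003  0.0001 -0.0001] rpy [ 3.1414e+00 -5.0000e-04 -2.9677e+00] F [ 0.  -0.3 -2.8] w 0.0608 t 29.35 q6 -2.08
```

Emit:
{"name": "play_rows", "arguments": {
  "targets": [
    [0, 0, 0, 0.0002, 0.0001, -0.0008, 0.5]
  ]
}}

```text
t: 29.48
eef_pos: [0.4151, 0.0893, 0.0213]
ee_rot: [-3.142, -0.001, -2.967]
force: [-8.8, 0.6, 22.1]
width: 0.061
```

Emit:
{"name": "play_rows", "arguments": {
  "targets": [
    [0, 0, 0, 0, 0, 0.0002, 0.5],
    [0, 0, 0, 0, 0, 0, 0.85],
    [0, 0, 0, 0, 0, 0, 0.85],
    [0, 0, 0, 0, 0, 0, 0.85],
    [0, 0, 0, 0, 0, 0.02, 0.85],
    [0, 0, 0, 0, 0, 0.04, 0.85],
    [0, 0, 0, 0, 0, 0.02, 0.85],
    [0, 0, 0, -0.003, -0.04, 0, 0.85],
    [0, 0, 0, -0.003, -0.05, 0, 0.85],
    [0, 0, 0, -0.001, -0.035, 0, 0.85],
    [0, 0, 0, 0, -0.003, 0, 0.85],
    [0, 0, 0, 0, 0, 0, 0.85]
  ]
}}

```text
t: 30.98
eef_pos: [0.409, -0.0411, 0.1052]
ee_rot: [3.141, 0.003, -2.965]
force: [0.2, 1.3, 0.7]
width: 0.0746
```

```bash
python3 go.py .409 -.042 .0423
```

```text
turn [-0.0007  0.0031 -0.002 ] shift [-0.     -0.0009 -0.0629] rpy [ 3.1415e+00  3.1000e-03 -2.9650e+00] F [0.2 1.3 0.7] w 0.0746 t 30.98 q6 -1.78
```

Emit:
{"name": "play_rows", "arguments": {
  "targets": [
    [0, 0.003, -0.002, 0, -0.0007, -0.02, 0.85],
    [0, 0, 0, 0, 0, -0.02, 0.85],
    [0, 0, 0, -0.002, -0.001, -0.01, 0.85],
    [0, 0, 0, 0, 0, 0, 0.85],
    [0, 0, 0, 0, 0, 0, 0.85]
  ]
}}

```text
t: 31.6
eef_pos: [0.4087, -0.0396, 0.0549]
ee_rot: [3.141, 0.003, -2.963]
force: [-0.3, 0.6, -0.1]
width: 0.0746
```

```bash
python3 go.py .409 -.042 .0423
```

```text
turn [-0.0012  0.0024 -0.0041] shift [ 0.0003 -0.0024 -0.0126] rpy [ 3.1408e+00  2.5000e-03 -2.9629e+00] F [-0.3  0.6 -0.1] w 0.0746 t 31.6 q6 -1.78
```

Emit:
{"name": "play_rows", "arguments": {
  "targets": [
    [-0.001, 0.002, -0.004, 0, -0.0022, -0.009, 0.85],
    [0, 0, 0, 0, 0, 0, 0.85],
    [0, 0, 0, 0, 0, -0.003, 0.85],
    [0, 0, 0, 0, 0, 0, 0.85],
    [0, 0, 0, 0, 0, 0, 0.2],
    [0, 0, 0, 0, 0, 0, 0.2],
    [0, 0, 0, 0, 0, 0, 0.2],
    [0, 0, 0, 0, 0, 0, 0.2],
    [0, 0, 0, 0, 0, 0, 0.2],
    [0, 0, 0, 0, 0, 0, 0.2],
    [0, 0, 0, 0, 0, 0, 0.2]
  ],
  "grip_force": 50
}}

```text
t: 32.98
eef_pos: [0.4097, -0.0417, 0.0433]
ee_rot: [3.141, 0.003, -2.967]
force: [-0.4, 0.9, 0.6]
width: 0.0328
```

```bash
python3 go.py .409 -.042 .0423
```

```text
turn [-0.001   0.0029  0.0001] shift [-0.0007 -0.0003 -0.001 ] rpy [ 3.1411e+00  3.0000e-03 -2.9671e+00] F [-0.4  0.9  0.6] w 0.0328 t 32.98 q6 -1.78
```

Emit:
{"name": "play_rows", "arguments": {
  "targets": [
    [0, 0, 0, 0, 0, 0.005, 0.2],
    [0, 0, 0, 0, 0, 0, 0.2],
    [0, 0, 0, -0.0008, -0.0017, 0, 0.2],
    [0, 0, 0, 0, 0, 0, 0.2],
    [0, 0, 0, 0, 0, 0, 0.2]
  ]
}}

```text
t: 33.6
eef_pos: [0.4068, -0.0439, 0.0475]
ee_rot: [3.141, -0.001, -2.968]
force: [-0.3, 1.1, -5.4]
width: 0.033
```

```bash
python3 go.py .4087 -.0436 .0433
```

```text
turn [-0.0005 -0.0007  0.0012] shift [ 0.0019  0.0003 -0.0042] rpy [ 3.1410e+00 -6.0000e-04 -2.9682e+00] F [-0.3  1.1 -5.4] w 0.033 t 33.6 q6 -1.78
```

Emit:
{"name": "play_rows", "arguments": {
  "targets": [
    [0, 0.002, 0.001, 0.0016, 0.0003, -0.002, 0.2],
    [0, 0, 0, 0, 0, 0, 0.2],
    [0, 0, 0, 0, 0, 0, 0.2]
  ]
}}

```text
t: 33.98
eef_pos: [0.4086, -0.0436, 0.0452]
ee_rot: [3.141, -0.003, -2.967]
force: [1.1, 0.4, -5.6]
width: 0.0329
```

```bash
python3 go.py .4087 -.0436 .0433
```

```text
turn [-0.0004 -0.003   0.0002] shift [ 0.0001 -0.     -0.0019] rpy [ 3.1406e+00 -2.9000e-03 -2.9672e+00] F [ 1.1  0.4 -5.6] w 0.0329 t 33.98 q6 -1.77
```

Emit:
{"name": "play_rows", "arguments": {
  "targets": [
    [0, -0.004, 0, 0, 0, -0.0015, 0.2],
    [0, 0, 0, 0, 0, 0, 0.2]
  ]
}}

```text
t: 34.22
eef_pos: [0.4085, -0.0436, 0.0436]
ee_rot: [3.141, 0.001, -2.967]
force: [0.6, 0.3, -4.8]
width: 0.0329
```

Emit:
{"name": "play_rows", "arguments": {
  "targets": [
    [0, 0, 0, 0, 0, -0.0008, 0.2]
  ]
}}

```text
t: 34.35
eef_pos: [0.4086, -0.0436, 0.0432]
ee_rot: [3.142, 0.001, -2.967]
force: [-7.1, 3.1, 15.0]
width: 0.0326
```

```bash
python3 go.py .4087 -.0436 .0433
```

```text
turn [-0.0003  0.0013 -0.0002] shift [0.0001 0.     0.0001] rpy [ 3.1416e+00  1.3000e-03 -2.9668e+00] F [-7.1  3.1 15. ] w 0.0326 t 34.35 q6 -1.78
```

Seated. Release, then move to the nut.

Emit:
{"name": "play_rows", "arguments": {
  "targets": [
    [0, 0, 0, 0, 0, 0.0002, 0.2],
    [0, 0, 0, 0, 0, 0, 0.7],
    [0, 0, 0, 0, 0, 0, 0.7],
    [0, 0, 0, 0, 0, 0, 0.7],
    [0, 0, 0, 0, 0, 0.02, 0.7],
    [0, 0, 0, 0, 0, 0.05, 0.9],
    [0, 0, 0, 0, 0, 0.05, 0.9],
    [0, 0, 0, 0.015, 0.05, 0.03, 0.9],
    [0, 0, 0, 0.015, 0.06, 0, 0.9],
    [0, 0, 0, 0.015, 0.06, 0, 0.9],
    [0, 0, 0, 0.015, 0.06, 0, 0.9],
    [0, 0, 0, 0.02, 0.058, 0, 0.9]
  ]
}}

```text
t: 35.85
eef_pos: [0.49, 0.2473, 0.2029]
ee_rot: [3.138, 0.011, -2.971]
force: [1.2, -0.1, 0.3]
width: 0.0791
```

Emit:
{"name": "play_rows", "arguments": {
  "targets": [
    [0, 0, 0, 0.02, 0.058, 0, 0.9],
    [0, 0, 0, 0.02, 0.055, 0, 0.9],
    [0, 0, 0, 0.015, 0.04, -0.02, 0.9],
    [0, 0, 0, 0, 0, -0.03, 0.9],
    [0, 0, 0, 0, 0, -0.02, 0.9],
    [0, 0, 0, 0, 0, 0, 0.9]
  ]
}}

```text
t: 36.6
eef_pos: [0.5468, 0.4098, 0.1289]
ee_rot: [3.139, 0.012, -2.966]
force: [0.6, -0.7, 1.2]
width: 0.0785
```

```bash
cat >> ov.py <<'E'
from scipy.optimize import least_squares
B=lambda i:i[...,0]-i[...,2]; Rr=lambda i:i[...,2]-i[...,1]; Bl=lambda i:i[...,0]
def edge(f,zc,c,R,ch,sgn,a0=0,a1=2*np.pi,n=60,w=.008):
    im=np.load(f)['im'].astype(np.float32); g=ch(im); P=[]
    for a in np.linspace(a0,a1,n,endpoint=False):
        r=np.linspace(R-w,R+w,161); X=np.c_[c[0]+r*np.cos(a),c[1]+r*np.sin(a),0*r+zc]
        uv=project('top',X).astype(np.float32); v=cv2.remap(g,uv[:,0].reshape(1,-1),uv[:,1].reshape(1,-1),cv2.INTER_LINEAR)[0]
        v=cv2.GaussianBlur(v.reshape(1,-1),(0,0),4)[0]; dv=np.diff(v)*sgn; i=dv.argmax(); P.append((c[0]+r[i]*np.cos(a),c[1]+r[i]*np.sin(a)))
    P=np.array(P); s=least_squares(lambda x:np.hypot(P[:,0]-x[0],P[:,1]-x[1])-x[2],[*c,R],loss='soft_l1',f_scale=.0007)
    return s.x.round(4),np.abs(s.fun).mean().round(5)
E
python3 go.py .545 .4085 .014; python3 - <<'E'
from ov import *
im,d=snap('top','t7'); f='pics/t7.npz'
print('bearing',edge(f,.025,(.4158,.0873),.031,Bl,-1))
print('foot@.017 right half',edge(f,.017,(.4088,-.0445),.042,Rr,1,np.pi,2*np.pi),'all',edge(f,.017,(.4088,-.0445),.042,Rr,1))
C=cloud('top',d);print(disc(C,(.409,-.044),.048,.018,tol=.005,win=.045)[:2],disc(C,(.409,-.044),.018,.042,tol=.005,win=.055)[:2])
overlay(im,[(.4158,.0873,.008,.055),(.4158,.0873,.025,.031),(.4088,-.0449,.008,.055),(.4088,-.0449,.048,.0165),(.4088,-.0449,.017,.042)],'pics/t7c.png',win=(290,225,420,300),s=6)
E
```

```text
turn [-0.0046  0.0109 -0.0005] shift [-0.0018 -0.0013 -0.1149] rpy [ 3.139   0.0116 -2.9665] F [ 0.6 -0.7  1.2] w 0.0785 t 36.6 q6 -2.33
bearing (array([0.4159, 0.0873, 0.0314]), np.float64(0.00029))
foot@.017 right half (array([ 0.4089, -0.0455,  0.0422]), np.float64(0.00057)) all (array([ 0.4088, -0.0447,  0.0427]), np.float64(0.00054))
(array([ 0.4089, -0.0442,  0.0163]), array([ 0.409 , -0.0442])) (array([ 0.4091, -0.0452,  0.041 ]), array([ 0.4089, -0.0451]))
```

View pics/t7c.png

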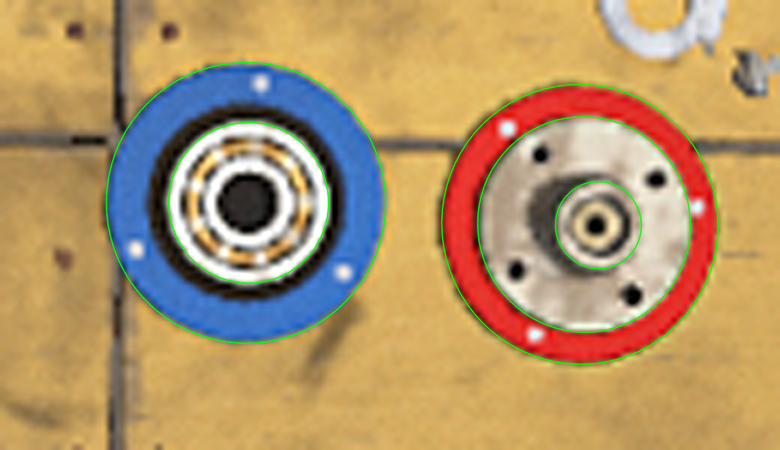

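Both are centred now, within about 0.5 mm. I'll refine the nut, spring and bush positions from the first picture.

```bash
python3 - <<'E'
from ov import *
C=np.load('pics/C0.npy'); im=np.load('pics/top0.npz')['im']
# top-face centre by strict height masks: extents
for n,c,z,w in [('nut',(.545,.4065),.023,.04),('spring',(.5613,.2767),.05,.04),('bush',(.4125,.354),.048,.035),('pin',(.5286,.1565),.09,.03)]:
    for t in (.004,.006):
        m=((np.abs(C[...,2]-z-.001)<t)&(np.hypot(C[...,0]-c[0],C[...,1]-c[1])<w)).astype(np.uint8)
        m=cv2.morphologyEx(m,cv2.MORPH_CLOSE,np.ones((3,3),np.uint8))
        k,l,s,_=cv2.connectedComponentsWithStats(m); i=1+s[1:,4].argmax(); cn=max(cv2.findContours((l==i).astype(np.uint8),0,1)[0],key=len)
        (x,y),r=cv2.minEnclosingCircle(cn); M=cv2.moments(cv2.convexHull(cn)); 
        print(n,t,plane('top',[(x,y)],z)[0,:2].round(4),round(r*2.25,1),'hull centroid',plane('top',[(M['m10']/M['m00'],M['m01']/M['m00'])],z)[0,:2].round(4))
hole=lambda i:i[...,0]
f='pics/top0.npz'
print('nut hole top rim',edge(f,.023,(.545,.4065),.0145,Bl,1,w=.006))
print('spring outer',edge(f,.05,(.5613,.2767),.022,lambda i:-i[...,2],-1,w=.005))
print('bush tube',edge(f,.05,(.4125,.3545),.009,Bl,-1,w=.005), 'lobe',edge(f,.037,(.4125,.354),.02,lambda i:i[...,2],1,w=.006))
E
```

```text
nut 0.004 [0.5439 0.4063] 23.9 hull centroid [0.5443 0.4065]
nut 0.006 [0.5437 0.4059] 24.1 hull centroid [0.5441 0.4064]
spring 0.004 [0.5555 0.2833] 17.6 hull centroid [0.5513 0.2859]
spring 0.006 [0.5618 0.2774] 20.4 hull centroid [0.5622 0.2803]
bush 0.004 [0.4128 0.3541] 19.4 hull centroid [0.4125 0.3536]
bush 0.006 [0.413  0.3537] 19.6 hull centroid [0.4127 0.3533]
pin 0.004 [0.529  0.1567] 13.0 hull centroid [0.529  0.1565]
pin 0.006 [0.5289 0.1567] 13.1 hull centroid [0.5289 0.1567]
nut hole top rim (array([0.5454, 0.4073, 0.013 ]), np.float64(0.00029))
spring outer (array([0.5575, 0.2775, 0.0225]), np.float64(0.00223))
bush tube (array([0.4123, 0.3543, 0.009 ]), np.float64(0.00042)) lobe (array([0.4127, 0.3531, 0.022 ]), np.float64(0.00122))
```

Emit:
{"name": "play_rows", "arguments": {
  "targets": [
    [-0.004, 0.011, 0, -0.002, -0.001, -0.03, 0.9],
    [0, 0, 0, 0, 0, -0.03, 0.9],
    [0, 0, 0, -0.002, 0, -0.02, 0.9],
    [0, 0, 0, 0, 0, 0, 0.9],
    [0, 0, 0, 0, 0, 0, 0.9]
  ]
}}

```text
t: 37.28
eef_pos: [0.547, 0.4118, 0.0571]
ee_rot: [3.133, 0.011, -2.966]
force: [-0.5, 1.0, 1.2]
width: 0.0788
```

```bash
python3 go.py .5445 .4087 .014
```

```text
turn [-0.01    0.0097 -0.0012] shift [-0.0025 -0.0031 -0.0431] rpy [ 3.1334  0.0113 -2.9658] F [-0.5  1.   1.2] w 0.0788 t 37.27 q6 -2.33
```

Emit:
{"name": "play_rows", "arguments": {
  "targets": [
    [-0.01, 0.01, -0.001, -0.0025, -0.003, -0.02, 0.9],
    [0, 0, 0, 0, 0, -0.01, 0.9],
    [0, 0, 0, 0, 0, 0, 0.9],
    [0, 0, 0, 0, 0, 0, 0.9]
  ]
}}

```text
t: 37.78
eef_pos: [0.5455, 0.4096, 0.0281]
ee_rot: [3.14, 0.002, -2.967]
force: [-0.5, 0.9, -0.4]
width: 0.0786
```

```bash
python3 go.py .5445 .4087 .014
```

```text
turn [-0.0023  0.0017 -0.0003] shift [-0.001  -0.0009 -0.0141] rpy [ 3.1397e+00  2.1000e-03 -2.9667e+00] F [-0.5  0.9 -0.4] w 0.0786 t 37.77 q6 -2.33
```

Emit:
{"name": "play_rows", "arguments": {
  "targets": [
    [-0.002, 0.002, 0, -0.001, -0.0009, -0.009, 0.9],
    [0, 0, 0, 0, 0, 0, 0.9],
    [0, 0, 0, 0, 0, -0.004, 0.9],
    [0, 0, 0, 0, 0, 0, 0.9],
    [0, 0, 0, 0, 0, 0, 0.3],
    [0, 0, 0, 0, 0, 0, 0.3],
    [0, 0, 0, 0, 0, 0, 0.3],
    [0, 0, 0, 0, 0, 0, 0.3],
    [0, 0, 0, 0, 0, 0, 0.3],
    [0, 0, 0, 0, 0, 0, 0.3],
    [0, 0, 0, 0, 0, 0, 0.3]
  ],
  "grip_force": 30
}}

```text
t: 39.15
eef_pos: [0.5448, 0.4091, 0.0151]
ee_rot: [3.14, 0.001, -2.967]
force: [0.8, 0.3, 0.4]
width: 0.0458
```

```bash
python3 go.py .5445 .4087 .014
```

```text
turn [-0.0012  0.0005 -0.0004] shift [-0.0003 -0.0004 -0.0011] rpy [ 3.1405e+00  7.0000e-04 -2.9666e+00] F [0.8 0.3 0.4] w 0.0458 t 39.15 q6 -2.32
```

Emit:
{"name": "play_rows", "arguments": {
  "targets": [
    [0, 0, 0, 0, 0, 0.03, 0.3],
    [0, 0, 0, 0, 0, 0.05, 0.3],
    [0, 0, 0, 0, 0, 0.05, 0.3],
    [0, 0, 0, -0.015, -0.05, 0.03, 0.3],
    [0, 0, 0, -0.017, -0.058, 0, 0.3],
    [0, 0, 0, -0.017, -0.058, 0, 0.3],
    [0, 0, 0, -0.017, -0.058, 0, 0.3],
    [0, 0, 0, -0.017, -0.058, 0, 0.3],
    [0, 0, 0, -0.017, -0.055, 0, 0.3],
    [0, 0, 0, -0.017, -0.05, 0, 0.3],
    [0, 0, 0, -0.012, -0.04, 0, 0.3],
    [0, 0, 0, 0, 0, 0, 0.3]
  ]
}}

```text
t: 40.65
eef_pos: [0.4051, -0.032, 0.1755]
ee_rot: [-3.141, -0.004, -2.967]
force: [-0.0, 1.6, -1.2]
width: 0.0454
```

```bash
python3 go.py .4089 -.0435 .0631
```

```text
turn [ 0.0017 -0.0033 -0.0004] shift [ 0.0038 -0.0115 -0.1124] rpy [-3.1405 -0.0035 -2.9666] F [-0.   1.6 -1.2] w 0.0454 t 40.65 q6 -1.81
```

Emit:
{"name": "play_rows", "arguments": {
  "targets": [
    [0.002, -0.003, 0, 0.003, -0.008, -0.02, 0.3],
    [0, 0, 0, 0, -0.002, -0.03, 0.3],
    [0, 0, 0, 0, 0, -0.03, 0.3],
    [0, 0, 0, 0, 0, -0.01, 0.3],
    [0, 0, 0, 0, 0, 0, 0.3],
    [0, 0, 0, 0, 0, 0, 0.3]
  ]
}}

```text
t: 41.4
eef_pos: [0.4103, -0.0405, 0.0854]
ee_rot: [3.14, 0.005, -2.966]
force: [1.1, 0.4, -2.4]
width: 0.0454
```

```bash
python3 go.py .4089 -.0435 .0631
```

```text
turn [-0.0022  0.0049 -0.0007] shift [-0.0014 -0.003  -0.0223] rpy [ 3.1403  0.0052 -2.9663] F [ 1.1  0.4 -2.4] w 0.0454 t 41.4 q6 -1.78
```

Emit:
{"name": "play_rows", "arguments": {
  "targets": [
    [-0.002, 0.005, 0, -0.0012, -0.003, -0.01, 0.3],
    [0, 0, 0, 0, 0, -0.004, 0.3],
    [0, 0, 0, 0, 0, 0, 0.3],
    [0, 0, 0, 0, 0, 0, 0.3]
  ]
}}

```text
t: 41.9
eef_pos: [0.4103, -0.0433, 0.0721]
ee_rot: [3.141, 0.003, -2.966]
force: [0.3, -1.2, -2.1]
width: 0.0458
```

```bash
python3 go.py .4089 -.0435 .0631
```

```text
turn [-0.0011  0.0028 -0.001 ] shift [-0.0014 -0.0002 -0.009 ] rpy [ 3.141e+00  2.900e-03 -2.966e+00] F [ 0.3 -1.2 -2.1] w 0.0458 t 41.9 q6 -1.77
```

Emit:
{"name": "play_rows", "arguments": {
  "targets": [
    [-0.001, 0.003, 0, -0.0013, -0.0002, -0.005, 0.3],
    [0, 0, 0, 0, 0, 0, 0.3],
    [0, 0, 0, 0, 0, 0, 0.3]
  ]
}}

```text
t: 42.28
eef_pos: [0.409, -0.0434, 0.0669]
ee_rot: [3.141, -0.0, -2.966]
force: [-0.2, -0.5, -2.7]
width: 0.0459
```

```bash
python3 go.py .4089 -.0435 .0631
```

```text
turn [-0.0002 -0.0001 -0.001 ] shift [-0.0001 -0.0001 -0.0038] rpy [ 3.1414 -0.     -2.966 ] F [-0.2 -0.5 -2.7] w 0.0459 t 42.27 q6 -1.77
```

Emit:
{"name": "play_rows", "arguments": {
  "targets": [
    [0, 0, 0, 0, 0, -0.003, 0.3],
    [0, 0, 0, 0, 0, 0, 0.3]
  ]
}}

```text
t: 42.52
eef_pos: [0.409, -0.0434, 0.0637]
ee_rot: [3.141, 0.0, -2.966]
force: [-0.5, -0.4, -1.7]
width: 0.0456
```

Emit:
{"name": "play_rows", "arguments": {
  "targets": [
    [0, 0, 0, 0, 0, -0.001, 0.3]
  ]
}}

```text
t: 42.65
eef_pos: [0.4092, -0.0434, 0.0628]
ee_rot: [3.141, 0.0, -2.966]
force: [-3.5, 0.7, 10.3]
width: 0.0457
```

```bash
python3 go.py .4089 -.0435 .0631
```

```text
turn [-0.0002  0.0003 -0.0012] shift [-0.0003 -0.0001  0.0003] rpy [ 3.1414e+00  4.0000e-04 -2.9658e+00] F [-3.5  0.7 10.3] w 0.0457 t 42.65 q6 -1.77
```

Emit:
{"name": "play_rows", "arguments": {
  "targets": [
    [0, 0, 0, 0, 0, 0.0002, 0.3],
    [0, 0, 0, 0, 0, 0, 0.8],
    [0, 0, 0, 0, 0, 0, 0.8],
    [0, 0, 0, 0, 0, 0, 0.8],
    [0, 0, 0, 0, 0, 0.02, 0.8],
    [0, 0, 0, 0, 0, 0.05, 0.8],
    [0, 0, 0, 0, 0, 0.05, 0.8],
    [0, 0, 0, 0.02, 0.05, 0.02, 0.8],
    [0, 0, 0, 0.025, 0.057, 0, 0.8],
    [0, 0, 0, 0.025, 0.057, 0, 0.8],
    [0, 0, 0, 0.025, 0.057, 0, 0.8],
    [0, 0, 0, 0.025, 0.055, 0, 0.8]
  ]
}}

```text
t: 44.15
eef_pos: [0.5292, 0.2353, 0.2105]
ee_rot: [3.139, 0.005, -2.971]
force: [0.2, -0.6, 1.3]
width: 0.07
```

Emit:
{"name": "play_rows", "arguments": {
  "targets": [
    [0, 0, 0, 0.025, 0.025, 0, 0.8],
    [0, 0, 0, 0, 0, 0, 0.8],
    [0, 0, 0, 0, 0, 0, 0.8]
  ]
}}

```text
t: 44.52
eef_pos: [0.5552, 0.2645, 0.2082]
ee_rot: [3.14, 0.003, -2.967]
force: [-0.2, -0.7, 0.5]
width: 0.0696
```

```bash
python3 go.py .5613 .2787 .034; python3 - <<'E'
from ov import *
im,d=snap('top','t8'); f='pics/t8.npz'
print('nut hole',edge(f,.071,(.4088,-.0449),.0145,Bl,1,w=.006),'foot',edge(f,.017,(.4088,-.0445),.042,Rr,1))
C=cloud('top',d);print(disc(C,(.409,-.044),.071,.0245,tol=.005,win=.045)[:2])
overlay(im,[(.4088,-.0449,.008,.055),(.4088,-.0449,.071,.023),(.4088,-.0449,.017,.042)],'pics/t8c.png',win=(350,225,420,300),s=8)
E
```

```text
turn [-0.0018  0.0028  0.0004] shift [ 0.0061  0.0142 -0.1742] rpy [ 3.1403e+00  3.1000e-03 -2.9674e+00] F [-0.2 -0.7  0.5] w 0.0696 t 44.52 q6 -2.16
nut hole (array([ 0.4105, -0.0457,  0.0125]), np.float64(0.00095)) foot (array([ 0.4088, -0.0447,  0.0426]), np.float64(0.00055))
(array([ 0.4115, -0.0436,  0.0233]), array([ 0.4114, -0.0436]))
```

View pics/t8c.png

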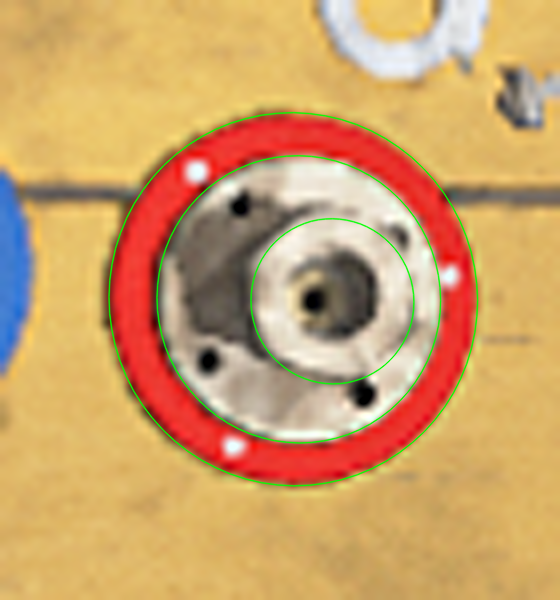

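The nut lies flat on the hub but about 2 mm off in +x: its hole is at (337,292) against the overlay centre (332,301). I'll correct it now, before the blue stack gets tall.

Emit:
{"name": "play_rows", "arguments": {
  "targets": [
    [0, 0, 0, -0.025, -0.052, 0, 0.75],
    [0, 0, 0, -0.026, -0.057, 0, 0.75],
    [0, 0, 0, -0.026, -0.057, 0, 0.75],
    [0, 0, 0, -0.026, -0.057, 0, 0.75],
    [0, 0, 0, -0.026, -0.05, -0.02, 0.75],
    [0, 0, 0, -0.012, -0.03, -0.03, 0.75],
    [0, 0, 0, 0, -0.002, -0.03, 0.75],
    [0, 0, 0, 0, 0, -0.02, 0.75],
    [0, 0, 0, 0, 0, 0, 0.75],
    [0, 0, 0, 0, 0, 0, 0.75]
  ]
}}

```text
t: 45.82
eef_pos: [0.4042, -0.0509, 0.1099]
ee_rot: [3.138, 0.016, -2.974]
force: [0.0, 0.2, 0.3]
width: 0.0656
```

```bash
python3 go.py .409 -.0435 .063
```

```text
turn [-0.0061  0.0149  0.0072] shift [ 0.0048  0.0074 -0.0469] rpy [ 3.1382  0.0157 -2.9742] F [0.  0.2 0.3] w 0.0656 t 45.83 q6 -1.77
```

Emit:
{"name": "play_rows", "arguments": {
  "targets": [
    [-0.006, 0.015, 0.007, 0.0045, 0.006, -0.015, 0.75],
    [0, 0, 0, 0, 0, -0.01, 0.75],
    [0, 0, 0, 0, 0, 0, 0.75],
    [0, 0, 0, 0, 0, 0, 0.75]
  ]
}}

```text
t: 46.32
eef_pos: [0.4102, -0.0443, 0.0874]
ee_rot: [3.141, 0.006, -2.966]
force: [0.4, 0.0, -0.4]
width: 0.0659
```

```bash
python3 go.py .409 -.0435 .063
```

```text
turn [-0.0018  0.0055 -0.0008] shift [-0.0012  0.0008 -0.0244] rpy [ 3.1408  0.0058 -2.9662] F [ 0.4  0.  -0.4] w 0.0659 t 46.33 q6 -1.77
```

Emit:
{"name": "play_rows", "arguments": {
  "targets": [
    [-0.002, 0.0055, -0.001, -0.001, 0.0008, -0.012, 0.75],
    [0, 0, 0, 0, 0, -0.007, 0.75],
    [0, 0, 0, 0, 0, 0, 0.75],
    [0, 0, 0, 0, 0, 0, 0.75]
  ]
}}

```text
t: 46.82
eef_pos: [0.4091, -0.0436, 0.0675]
ee_rot: [-3.141, 0.0, -2.967]
force: [0.3, 0.5, -0.4]
width: 0.0657
```

```bash
python3 go.py .409 -.0435 .063
```

```text
turn [0.0001 0.0002 0.0005] shift [-0.0001  0.0001 -0.0045] rpy [-3.1414e+00  2.0000e-04 -2.9675e+00] F [ 0.3  0.5 -0.4] w 0.0657 t 46.83 q6 -1.78
```

Emit:
{"name": "play_rows", "arguments": {
  "targets": [
    [0, 0, 0, 0, 0, -0.004, 0.75],
    [0, 0, 0, 0, 0, 0, 0.75],
    [0, 0, 0, 0, 0, 0, 0.3],
    [0, 0, 0, 0, 0, 0, 0.3],
    [0, 0, 0, 0, 0, 0, 0.3],
    [0, 0, 0, 0, 0, 0, 0.3],
    [0, 0, 0, 0, 0, 0, 0.3]
  ]
}}

```text
t: 47.7
eef_pos: [0.4094, -0.0435, 0.0636]
ee_rot: [-3.142, 0.001, -2.967]
force: [-0.4, -0.3, -0.8]
width: 0.0457
```

```bash
python3 go.py .409 -.0435 .063
```

```text
turn [-0.0001  0.0011  0.0004] shift [-0.0004  0.     -0.0006] rpy [-3.1415e+00  1.1000e-03 -2.9674e+00] F [-0.4 -0.3 -0.8] w 0.0457 t 47.7 q6 -1.78
```

Emit:
{"name": "play_rows", "arguments": {
  "targets": [
    [0, 0, 0, 0, 0, 0.004, 0.3],
    [0, 0, 0, 0, 0, 0, 0.3],
    [0, 0, 0, -0.0018, 0, 0, 0.3],
    [0, 0, 0, 0, 0, 0, 0.3],
    [0, 0, 0, 0, 0, 0, 0.3]
  ]
}}

```text
t: 48.32
eef_pos: [0.4068, -0.0437, 0.0675]
ee_rot: [3.142, -0.0, -2.968]
force: [-0.6, -0.5, -2.4]
width: 0.0456
```

```bash
python3 go.py .4074 -.0435 .0634
```

```text
turn [-0.     -0.      0.0008] shift [ 0.0006  0.0002 -0.0041] rpy [ 3.1416 -0.     -2.9678] F [-0.6 -0.5 -2.4] w 0.0456 t 48.33 q6 -1.78
```

Emit:
{"name": "play_rows", "arguments": {
  "targets": [
    [0, 0, 0, 0.0004, 0.0002, -0.003, 0.3],
    [0, 0, 0, 0, 0, 0, 0.3]
  ]
}}

```text
t: 48.58
eef_pos: [0.4072, -0.0435, 0.0642]
ee_rot: [3.142, -0.0, -2.968]
force: [-0.1, -0.2, -2.4]
width: 0.0454
```

Emit:
{"name": "play_rows", "arguments": {
  "targets": [
    [0, 0, 0, 0.0001, 0, -0.001, 0.3]
  ]
}}

```text
t: 48.7
eef_pos: [0.4074, -0.0434, 0.0633]
ee_rot: [-3.141, -0.0, -2.968]
force: [-6.4, 1.7, 17.4]
width: 0.0458
```

```bash
python3 go.py .4074 -.0435 .0634
```

```text
turn [ 0.0001 -0.0001  0.0005] shift [-0.     -0.0001  0.0001] rpy [-3.1415e+00 -2.0000e-04 -2.9675e+00] F [-6.4  1.7 17.4] w 0.0458 t 48.7 q6 -1.78
```

Seated again. Release and go to the spring.

Emit:
{"name": "play_rows", "arguments": {
  "targets": [
    [0, 0, 0, 0, 0, 0.0002, 0.3],
    [0, 0, 0, 0, 0, 0, 0.75],
    [0, 0, 0, 0, 0, 0, 0.75],
    [0, 0, 0, 0, 0, 0, 0.75],
    [0, 0, 0, 0, 0, 0.02, 0.75],
    [0, 0, 0, 0, 0, 0.05, 0.8],
    [0, 0, 0, 0, 0, 0.05, 0.8],
    [0, 0, 0, 0.02, 0.05, 0.02, 0.8],
    [0, 0, 0, 0.025, 0.058, 0, 0.8],
    [0, 0, 0, 0.027, 0.058, 0, 0.8],
    [0, 0, 0, 0.027, 0.058, 0, 0.8],
    [0, 0, 0, 0.027, 0.055, 0, 0.8]
  ]
}}

```text
t: 50.2
eef_pos: [0.5315, 0.2341, 0.2107]
ee_rot: [3.139, 0.005, -2.972]
force: [0.8, -1.1, 0.3]
width: 0.0703
```

Emit:
{"name": "play_rows", "arguments": {
  "targets": [
    [0, 0, 0, 0.025, 0.035, -0.01, 0.8],
    [0, 0, 0, 0, 0.007, -0.02, 0.8],
    [0, 0, 0, 0, 0, -0.02, 0.8],
    [0, 0, 0, 0, 0, 0, 0.8],
    [0, 0, 0, 0, 0, 0, 0.8]
  ]
}}

```text
t: 50.82
eef_pos: [0.5587, 0.2822, 0.1576]
ee_rot: [3.141, 0.004, -2.968]
force: [0.4, -0.2, -0.7]
width: 0.07
```

```bash
python3 go.py .5615 .2787 .034; python3 - <<'E'
from ov import *
im,d=snap('top','t9'); f='pics/t9.npz'
print('nut hole',edge(f,.071,(.4088,-.0449),.0145,Bl,1,w=.006),'foot',edge(f,.017,(.4088,-.0445),.042,Rr,1))
C=cloud('top',d);print(disc(C,(.409,-.044),.071,.0245,tol=.005,win=.045)[:2])
overlay(im,[(.4088,-.0449,.008,.055),(.4088,-.0449,.071,.023),(.4088,-.0449,.017,.042)],'pics/t9c.png',win=(350,225,420,300),s=8)
I=np.load('pics/top0.npz')['im'];
overlay(I,[(.5615,.2767,.05,.022),(.5615,.2767,0,.022)],'pics/spr.png',win=(230,175,275,220),s=12)
E
```

```text
turn [-0.0017  0.0037  0.0014] shift [ 0.0028 -0.0035 -0.1236] rpy [ 3.1406  0.0039 -2.9684] F [ 0.4 -0.2 -0.7] w 0.07 t 50.83 q6 -2.18
nut hole (array([ 0.4087, -0.0457,  0.0127]), np.float64(0.00077)) foot (array([ 0.4088, -0.0447,  0.0426]), np.float64(0.00055))
(array([ 0.4093, -0.044 ,  0.0232]), array([ 0.4093, -0.0439]))
```

View pics/t9c.png

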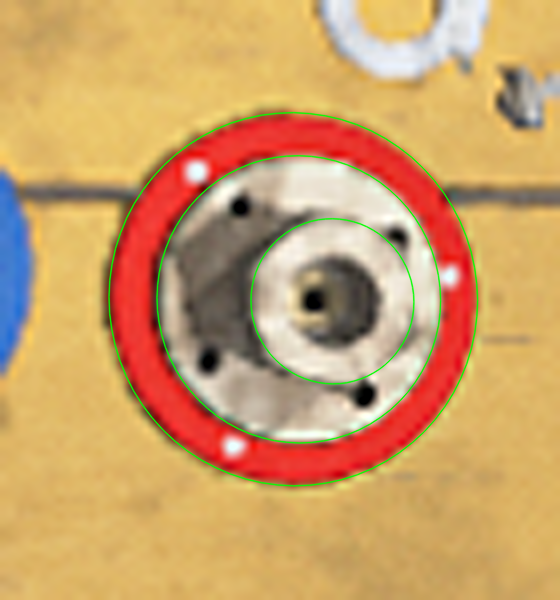

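View pics/spr.png

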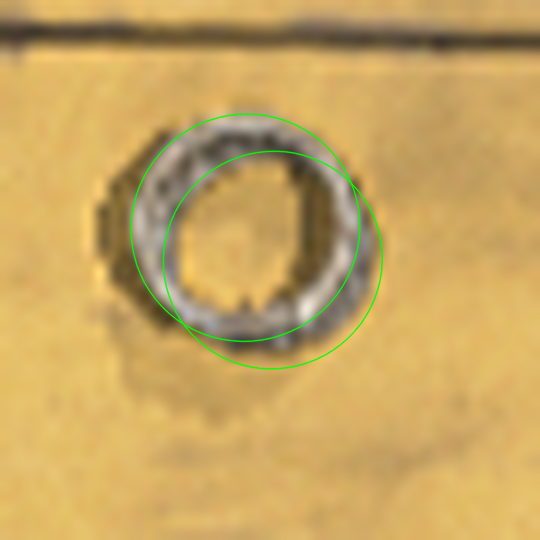

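The nut is now within about 0.5 mm. Next, the spring.

Emit:
{"name": "play_rows", "arguments": {
  "targets": [
    [-0.002, 0.004, 0.001, 0.003, -0.003, -0.03, 0.8],
    [0, 0, 0, 0, 0, -0.03, 0.8],
    [0, 0, 0, 0, 0, 0, 0.8],
    [0, 0, 0, 0, 0, 0, 0.8]
  ]
}}

```text
t: 51.38
eef_pos: [0.5642, 0.2801, 0.1026]
ee_rot: [3.138, 0.007, -2.968]
force: [0.7, 0.2, 0.8]
width: 0.0704
```

```bash
python3 go.py .562 .2787 .034
```

```text
turn [-0.0051  0.0066  0.0006] shift [-0.0022 -0.0014 -0.0686] rpy [ 3.1377  0.0074 -2.9676] F [0.7 0.2 0.8] w 0.0704 t 51.38 q6 -2.17
```

Emit:
{"name": "play_rows", "arguments": {
  "targets": [
    [-0.005, 0.0066, 0, -0.0025, -0.0014, -0.025, 0.8],
    [0, 0, 0, -0.001, -0.001, -0.02, 0.8],
    [0, 0, 0, -0.001, 0, -0.01, 0.8],
    [0, 0, 0, 0, 0, 0, 0.8],
    [0, 0, 0, 0, 0, 0, 0.8]
  ]
}}

```text
t: 52.0
eef_pos: [0.5634, 0.2806, 0.0547]
ee_rot: [3.136, 0.011, -2.966]
force: [0.2, 0.6, 0.0]
width: 0.0703
```

```bash
python3 go.py .562 .2787 .034
```

```text
turn [-0.0073  0.0094 -0.0006] shift [-0.0014 -0.0019 -0.0207] rpy [ 3.136   0.0105 -2.9665] F [0.2 0.6 0. ] w 0.0703 t 52.0 q6 -2.17
```

Emit:
{"name": "play_rows", "arguments": {
  "targets": [
    [-0.007, 0.0094, 0, -0.0012, -0.0017, -0.014, 0.8],
    [0, 0, 0, 0, 0, 0, 0.8],
    [0, 0, 0, 0, 0, -0.004, 0.8],
    [0, 0, 0, 0, 0, 0, 0.8],
    [0, 0, 0, 0, 0, 0, 0.8]
  ]
}}

```text
t: 52.62
eef_pos: [0.5627, 0.2793, 0.0366]
ee_rot: [3.141, 0.001, -2.966]
force: [-0.2, 0.4, -0.1]
width: 0.0703
```

```bash
python3 go.py .562 .2787 .034
```

```text
turn [-0.0009  0.0006 -0.0007] shift [-0.0007 -0.0006 -0.0026] rpy [ 3.1408e+00  8.0000e-04 -2.9663e+00] F [-0.2  0.4 -0.1] w 0.0703 t 52.62 q6 -2.17
```

Emit:
{"name": "play_rows", "arguments": {
  "targets": [
    [-0.001, 0.0006, -0.001, -0.0007, -0.0006, -0.002, 0.8],
    [0, 0, 0, 0, 0, 0, 0.8],
    [0, 0, 0, 0, 0, 0, 0.3],
    [0, 0, 0, 0, 0, 0, 0.3],
    [0, 0, 0, 0, 0, 0, 0.3],
    [0, 0, 0, 0, 0, 0, 0.3],
    [0, 0, 0, 0, 0, 0, 0.3],
    [0, 0, 0, 0, 0, 0, 0.3]
  ],
  "grip_force": 25
}}

```text
t: 53.62
eef_pos: [0.5621, 0.2788, 0.0349]
ee_rot: [3.141, 0.001, -2.967]
force: [0.4, -0.5, -0.0]
width: 0.0435
```

```bash
python3 go.py .415 .0893 .059
```

```text
turn [-0.0003  0.0005  0.0003] shift [-0.1471 -0.1895  0.0241] rpy [ 3.1414e+00  5.0000e-04 -2.9673e+00] F [ 0.4 -0.5 -0. ] w 0.0435 t 53.62 q6 -2.17
```

Emit:
{"name": "play_rows", "arguments": {
  "targets": [
    [0, 0, 0, 0, 0, 0.03, 0.3],
    [0, 0, 0, 0, 0, 0.05, 0.3],
    [0, 0, 0, 0, 0, 0.05, 0.3],
    [0, 0, 0, -0.02, -0.025, 0, 0.3],
    [0, 0, 0, -0.03, -0.04, 0, 0.3],
    [0, 0, 0, -0.03, -0.04, 0, 0.3],
    [0, 0, 0, -0.03, -0.04, 0, 0.3],
    [0, 0, 0, -0.022, -0.03, 0, 0.3],
    [0, 0, 0, -0.01, -0.012, 0, 0.3],
    [0, 0, 0, 0, 0, 0, 0.3],
    [0, 0, 0, 0, 0, 0, 0.3]
  ]
}}

```text
t: 55.0
eef_pos: [0.4146, 0.0862, 0.1673]
ee_rot: [-3.141, -0.0, -2.967]
force: [0.3, -0.5, -1.0]
width: 0.0433
```

```bash
python3 go.py .415 .0893 .0599
```

```text
turn [ 0.0002 -0.0001  0.0004] shift [ 0.0004  0.0031 -0.1074] rpy [-3.1415e+00 -2.0000e-04 -2.9674e+00] F [ 0.3 -0.5 -1. ] w 0.0433 t 55.0 q6 -2.07
```

Emit:
{"name": "play_rows", "arguments": {
  "targets": [
    [0, 0, 0, 0, 0.003, -0.03, 0.3],
    [0, 0, 0, 0, 0, -0.03, 0.3],
    [0, 0, 0, 0, 0, -0.02, 0.3],
    [0, 0, 0, 0, 0, 0, 0.3],
    [0, 0, 0, 0, 0, 0, 0.3]
  ]
}}

```text
t: 55.62
eef_pos: [0.419, 0.0938, 0.0857]
ee_rot: [-3.141, 0.002, -2.964]
force: [0.5, -0.2, -0.7]
width: 0.0436
```

```bash
python3 go.py .415 .0893 .0599
```

```text
turn [-0.0002  0.0019 -0.0027] shift [-0.004  -0.0045 -0.0258] rpy [-3.1414e+00  1.9000e-03 -2.9643e+00] F [ 0.5 -0.2 -0.7] w 0.0436 t 55.62 q6 -2.08
```

Emit:
{"name": "play_rows", "arguments": {
  "targets": [
    [0, 0.002, -0.003, -0.0038, -0.0045, -0.014, 0.3],
    [0, 0, 0, 0, 0, 0, 0.3],
    [0, 0, 0, 0, 0, -0.003, 0.3],
    [0, 0, 0, 0, 0, 0, 0.3],
    [0, 0, 0, 0, 0, 0, 0.3]
  ]
}}

```text
t: 56.25
eef_pos: [0.4185, 0.0918, 0.072]
ee_rot: [3.139, 0.006, -2.966]
force: [-0.1, -0.7, -1.0]
width: 0.0437
```

```bash
python3 go.py .415 .0893 .0599
```

```text
turn [-0.0038  0.0059 -0.0012] shift [-0.0035 -0.0025 -0.0121] rpy [ 3.1388  0.0064 -2.9658] F [-0.1 -0.7 -1. ] w 0.0437 t 56.25 q6 -2.08
```

Emit:
{"name": "play_rows", "arguments": {
  "targets": [
    [-0.004, 0.006, -0.001, -0.0033, -0.0025, -0.006, 0.3],
    [0, 0, 0, 0, 0, 0, 0.3],
    [0, 0, 0, 0, 0, 0, 0.3]
  ]
}}

```text
t: 56.62
eef_pos: [0.415, 0.0892, 0.0658]
ee_rot: [-3.141, -0.0, -2.967]
force: [0.2, -0.5, -1.8]
width: 0.0433
```

```bash
python3 go.py .415 .0893 .0599
```

```text
turn [ 0.0004 -0.0004 -0.0002] shift [ 0.      0.0001 -0.0059] rpy [-3.1413e+00 -5.0000e-04 -2.9668e+00] F [ 0.2 -0.5 -1.8] w 0.0433 t 56.62 q6 -2.08
```

Emit:
{"name": "play_rows", "arguments": {
  "targets": [
    [0, 0, 0, 0, 0, -0.0045, 0.3],
    [0, 0, 0, 0, 0, 0, 0.3],
    [0, 0, 0, 0, 0, 0, 0.3]
  ]
}}

```text
t: 57.0
eef_pos: [0.415, 0.0892, 0.0609]
ee_rot: [-3.141, -0.001, -2.967]
force: [-0.7, -0.1, -0.8]
width: 0.0427
```

```bash
python3 go.py .415 .0893 .0599
```

```text
turn [ 0.0005 -0.0006 -0.0002] shift [ 0.      0.0001 -0.001 ] rpy [-3.1412e+00 -6.0000e-04 -2.9668e+00] F [-0.7 -0.1 -0.8] w 0.0427 t 57.0 q6 -2.08
```

Emit:
{"name": "play_rows", "arguments": {
  "targets": [
    [0, 0, 0, 0, 0, -0.0012, 0.3]
  ]
}}

```text
t: 57.12
eef_pos: [0.4151, 0.0893, 0.0598]
ee_rot: [-3.141, -0.0, -2.967]
force: [-1.8, 0.0, 9.9]
width: 0.0434
```

Emit:
{"name": "play_rows", "arguments": {
  "targets": [
    [0, 0, 0, 0, 0, 0.0002, 0.3],
    [0, 0, 0, 0, 0, 0, 0.75],
    [0, 0, 0, 0, 0, 0, 0.75],
    [0, 0, 0, 0, 0, 0, 0.75],
    [0, 0, 0, 0, 0, 0.02, 0.75],
    [0, 0, 0, 0, 0, 0.05, 0.75],
    [0, 0, 0, 0, 0, 0.04, 0.75],
    [0, 0, 0, 0, 0.05, 0, 0.75],
    [0, 0, 0, 0, 0.06, 0, 0.75],
    [0, 0, 0, 0, 0.06, 0, 0.75],
    [0, 0, 0, 0, 0.055, 0, 0.75],
    [0, 0, 0, 0, 0.03, 0, 0.75]
  ]
}}

```text
t: 58.62
eef_pos: [0.4139, 0.3501, 0.1752]
ee_rot: [3.139, 0.002, -2.971]
force: [-0.2, -0.2, -0.0]
width: 0.066
```

```bash
python3 go.py .4125 .356 .036; python3 - <<'E'
from ov import *
im,d=snap('top','t10'); f='pics/t10.npz'
C=cloud('top',d)
for t in (.006,.008): print('spring',disc(C,(.4158,.0873),.076,.022,tol=t,win=.04)[:2])
print('init',[disc(np.load('pics/C0.npy'),(.562,.277),.051,.022,tol=t,win=.04)[:2] for t in (.006,.008)])
print('bearing',edge(f,.025,(.4158,.0873),.031,Bl,-1))
overlay(im,[(.4158,.0873,.025,.031),(.4158,.0873,.075,.022)],'pics/t10c.png',win=(300,225,365,290),s=9)
E
```

```text
turn [-0.0026  0.0016  0.004 ] shift [-0.0014  0.0059 -0.1392] rpy [ 3.1393e+00  2.0000e-03 -2.9710e+00] F [-0.2 -0.2 -0. ] w 0.066 t 58.62 q6 -2.46
spring (array([0.418 , 0.0867, 0.0204]), array([0.4035, 0.0966]))
spring (array([0.4164, 0.0876, 0.0189]), array([0.4178, 0.0922]))
init [(array([0.561 , 0.2777, 0.0185]), array([0.551 , 0.2886])), (array([0.5616, 0.277 , 0.0193]), array([0.5579, 0.2877]))]
bearing (array([0.4158, 0.0872, 0.0314]), np.float64(0.00032))
```

View pics/t10c.png

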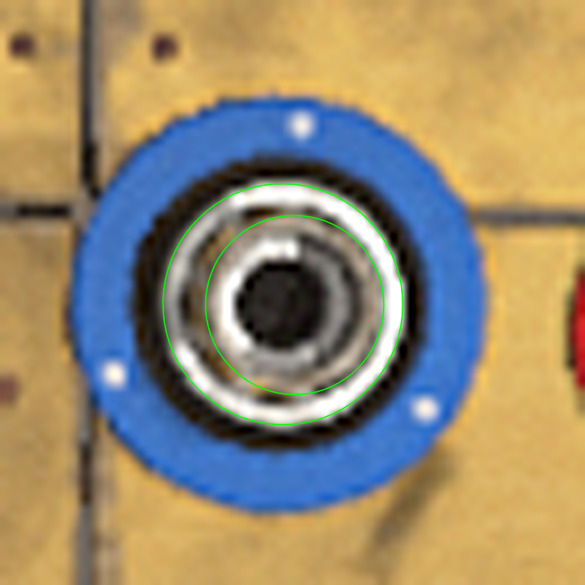

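The spring is concentric with the bearing to within about 0.6 mm: its ring spans x 205–385 and y 213–395 in the crop, on the overlay circle. Now the bush.

Emit:
{"name": "play_rows", "arguments": {
  "targets": [
    [-0.003, 0.002, 0.004, -0.001, 0.0045, -0.03, 0.75],
    [0, 0, 0, 0, 0, -0.03, 0.75],
    [0, 0, 0, 0, 0, -0.02, 0.75],
    [0, 0, 0, 0, 0, 0, 0.75],
    [0, 0, 0, 0, 0, 0, 0.75]
  ]
}}

```text
t: 59.3
eef_pos: [0.4133, 0.3586, 0.0934]
ee_rot: [3.141, 0.001, -2.964]
force: [-0.4, -0.1, 0.8]
width: 0.0656
```

```bash
python3 go.py .4125 .356 .036
```

```text
turn [-0.0004  0.0008 -0.0033] shift [-0.0008 -0.0026 -0.0574] rpy [ 3.1413e+00  9.0000e-04 -2.9637e+00] F [-0.4 -0.1  0.8] w 0.0656 t 59.3 q6 -2.47
```

Emit:
{"name": "play_rows", "arguments": {
  "targets": [
    [0, 0.001, -0.003, -0.0012, -0.003, -0.02, 0.75],
    [0, 0, 0, -0.001, -0.001, -0.015, 0.75],
    [0, 0, 0, 0, 0, -0.005, 0.75],
    [0, 0, 0, 0, 0, 0, 0.75],
    [0, 0, 0, 0, 0, 0, 0.75]
  ]
}}

```text
t: 59.92
eef_pos: [0.4129, 0.3567, 0.0563]
ee_rot: [3.136, 0.005, -2.966]
force: [-0.2, 0.0, 0.4]
width: 0.0659
```

```bash
python3 go.py .4125 .356 .036
```

```text
turn [-0.0059  0.0038 -0.0008] shift [-0.0004 -0.0007 -0.0203] rpy [ 3.1364  0.0048 -2.9662] F [-0.2  0.   0.4] w 0.0659 t 59.92 q6 -2.47
```

Emit:
{"name": "play_rows", "arguments": {
  "targets": [
    [-0.006, 0.004, -0.001, -0.0008, -0.001, -0.012, 0.75],
    [0, 0, 0, 0, 0, 0, 0.75],
    [0, 0, 0, 0, 0, -0.006, 0.75],
    [0, 0, 0, 0, 0, 0, 0.75],
    [0, 0, 0, 0, 0, 0, 0.75]
  ]
}}

```text
t: 60.55
eef_pos: [0.4122, 0.3561, 0.0375]
ee_rot: [3.141, 0.0, -2.967]
force: [0.4, 0.3, 0.0]
width: 0.0656
```

```bash
python3 go.py .4125 .356 .036
```

```text
turn [-0.0002 -0.      0.    ] shift [ 0.0003 -0.0001 -0.0015] rpy [ 3.1414  0.     -2.967 ] F [0.4 0.3 0. ] w 0.0656 t 60.55 q6 -2.47
```

Emit:
{"name": "play_rows", "arguments": {
  "targets": [
    [0, 0, 0, 0.0003, 0, -0.0015, 0.75],
    [0, 0, 0, 0, 0, 0, 0.75],
    [0, 0, 0, 0, 0, 0, 0.3],
    [0, 0, 0, 0, 0, 0, 0.3],
    [0, 0, 0, 0, 0, 0, 0.3],
    [0, 0, 0, 0, 0, 0, 0.3],
    [0, 0, 0, 0, 0, 0, 0.3],
    [0, 0, 0, 0, 0, 0, 0.3]
  ],
  "grip_force": 25
}}

```text
t: 61.55
eef_pos: [0.4127, 0.3563, 0.0363]
ee_rot: [3.141, 0.001, -2.967]
force: [0.4, -0.4, 0.2]
width: 0.0384
```

```bash
python3 go.py .4145 .0893 .111
```

```text
turn [-0.0009  0.0004  0.0001] shift [ 0.0018 -0.267   0.0747] rpy [ 3.1408e+00  5.0000e-04 -2.9671e+00] F [ 0.4 -0.4  0.2] w 0.0384 t 61.55 q6 -2.47
```

Emit:
{"name": "play_rows", "arguments": {
  "targets": [
    [0, 0, 0, 0, 0, 0.03, 0.3],
    [0, 0, 0, 0, 0, 0.05, 0.3],
    [0, 0, 0, 0, 0, 0.05, 0.3],
    [0, 0, 0, 0, -0.04, 0.01, 0.3],
    [0, 0, 0, 0, -0.05, 0, 0.3],
    [0, 0, 0, 0.001, -0.05, 0, 0.3],
    [0, 0, 0, 0.001, -0.05, 0, 0.3],
    [0, 0, 0, 0, -0.04, 0, 0.3],
    [0, 0, 0, 0, -0.02, 0, 0.3],
    [0, 0, 0, 0, -0.01, 0, 0.3],
    [0, 0, 0, 0, 0, 0, 0.3],
    [0, 0, 0, 0, 0, 0, 0.3]
  ]
}}

```text
t: 63.05
eef_pos: [0.4108, 0.0872, 0.1782]
ee_rot: [-3.14, -0.003, -2.967]
force: [0.0, -0.1, -1.4]
width: 0.0385
```

```bash
python3 go.py .4149 .0893 .1113
```

```text
turn [ 0.0019 -0.0027  0.0002] shift [ 0.0041  0.0021 -0.0669] rpy [-3.1402e+00 -3.0000e-03 -2.9672e+00] F [ 0.  -0.1 -1.4] w 0.0385 t 63.05 q6 -2.08
```

Emit:
{"name": "play_rows", "arguments": {
  "targets": [
    [0.002, -0.003, 0, 0.003, 0.0018, -0.02, 0.3],
    [0, 0, 0, 0, 0, -0.02, 0.3],
    [0, 0, 0, 0, 0, 0, 0.3],
    [0, 0, 0, 0, 0, 0, 0.3]
  ]
}}

```text
t: 63.55
eef_pos: [0.415, 0.0923, 0.138]
ee_rot: [3.141, 0.002, -2.963]
force: [-0.2, 0.4, -2.0]
width: 0.0384
```

```bash
python3 go.py .4149 .0893 .1113
```

```text
turn [-0.0007  0.0016 -0.0037] shift [-0.0001 -0.003  -0.0267] rpy [ 3.1412e+00  1.7000e-03 -2.9633e+00] F [-0.2  0.4 -2. ] w 0.0384 t 63.55 q6 -2.08
```

Emit:
{"name": "play_rows", "arguments": {
  "targets": [
    [-0.001, 0.002, -0.004, -0.001, -0.003, -0.015, 0.3],
    [0, 0, 0, 0, 0, 0, 0.3],
    [0, 0, 0, 0, 0, -0.004, 0.3],
    [0, 0, 0, 0, 0, 0, 0.3],
    [0, 0, 0, 0, 0, 0, 0.3]
  ]
}}

```text
t: 64.18
eef_pos: [0.4162, 0.0914, 0.122]
ee_rot: [3.14, 0.005, -2.965]
force: [-0.8, 0.1, -2.3]
width: 0.0389
```

```bash
python3 go.py .4149 .0893 .1113
```

```text
turn [-0.0025  0.0044 -0.0016] shift [-0.0013 -0.0021 -0.0107] rpy [ 3.1399  0.0048 -2.9654] F [-0.8  0.1 -2.3] w 0.0389 t 64.17 q6 -2.08
```

Emit:
{"name": "play_rows", "arguments": {
  "targets": [
    [-0.0025, 0.0045, -0.0015, -0.0013, -0.002, -0.006, 0.3],
    [0, 0, 0, 0, 0, 0, 0.3],
    [0, 0, 0, 0, 0, 0, 0.3]
  ]
}}

```text
t: 64.55
eef_pos: [0.4149, 0.0893, 0.1159]
ee_rot: [3.142, -0.0, -2.967]
force: [-0.4, 1.1, -1.4]
width: 0.0383
```

```bash
python3 go.py .4149 .0893 .1113
```

```text
turn [ 0.     -0.0002  0.0001] shift [ 0.      0.     -0.0046] rpy [ 3.1416e+00 -2.0000e-04 -2.9671e+00] F [-0.4  1.1 -1.4] w 0.0383 t 64.55 q6 -2.08
```

Emit:
{"name": "play_rows", "arguments": {
  "targets": [
    [0, 0, 0, 0, 0, -0.0038, 0.3],
    [0, 0, 0, 0, 0, 0, 0.3],
    [0, 0, 0, 0, 0, 0, 0.3]
  ]
}}

```text
t: 64.92
eef_pos: [0.4149, 0.0893, 0.1117]
ee_rot: [-3.142, -0.0, -2.967]
force: [-0.2, 0.8, -2.1]
width: 0.0385
```

Emit:
{"name": "play_rows", "arguments": {
  "targets": [
    [0, 0, 0, 0, 0, -0.001, 0.3]
  ]
}}

```text
t: 65.05
eef_pos: [0.4152, 0.0894, 0.111]
ee_rot: [-3.142, 0.0, -2.967]
force: [-1.3, -0.5, 8.1]
width: 0.0387
```

```bash
python3 go.py .4149 .0893 .1113
```

```text
turn [-0.      0.0004 -0.0001] shift [-0.0003 -0.0001  0.0003] rpy [-3.1415e+00  4.0000e-04 -2.9669e+00] F [-1.3 -0.5  8.1] w 0.0387 t 65.05 q6 -2.08
```

Contact. Release straight up, then clear away.

Emit:
{"name": "play_rows", "arguments": {
  "targets": [
    [0, 0, 0, 0, 0, 0.0002, 0.3],
    [0, 0, 0, 0, 0, 0, 0.6],
    [0, 0, 0, 0, 0, 0, 0.7],
    [0, 0, 0, 0, 0, 0, 0.7],
    [0, 0, 0, 0, 0, 0, 0.7],
    [0, 0, 0, 0, 0, 0.02, 0.7],
    [0, 0, 0, 0, 0, 0.05, 0.7],
    [0, 0, 0, 0, 0, 0.05, 0.7],
    [0, 0, 0, 0, 0.04, 0, 0.7],
    [0, 0, 0, 0, 0.06, 0, 0.7],
    [0, 0, 0, 0, 0.06, 0, 0.7],
    [0, 0, 0, 0, 0.05, 0, 0.7]
  ]
}}

```text
t: 66.55
eef_pos: [0.4145, 0.3025, 0.2372]
ee_rot: [3.139, 0.003, -2.972]
force: [0.5, -0.3, 0.8]
width: 0.0612
```

```bash
python3 - <<'E'
from ov import *
im,d=snap('top','t11'); f='pics/t11.npz'; C=cloud('top',d)
print('bush',[disc(C,(.4158,.0873),z,.02,tol=.008,win=.04)[:2] for z in (.123,)])
print('tube',edge(f,.125,(.4158,.0873),.009,Bl,-1,w=.005),'bearing',edge(f,.025,(.4158,.0873),.031,Bl,-1),'nut',disc(C,(.409,-.044),.071,.0245,tol=.005,win=.045)[:2],edge(f,.071,(.4088,-.0449),.0145,Bl,1,w=.006)[0])
for n,c,z,R in [('pin',(.5286,.1565),.09,.013),('jar',(.581,-.1228),.095,.024)]: print(n,disc(C,c,z,R,tol=.01)[:2])
overlay(im,[(.4158,.0873,.025,.031),(.4158,.0873,.111,.02),(.4158,.0873,.125,.009),(.4088,-.0449,.071,.023)],'pics/t11c.png',win=(290,225,420,300),s=6)
s,_=snap('side','s11');cv2.imwrite('pics/s11c.png',cv2.resize(s[120:260,290:450],None,fx=4.5,fy=4.2,interpolation=cv2.INTER_CUBIC))
E
```

```text
bush [(array([0.4151, 0.0872, 0.0183]), array([0.4151, 0.0872]))]
tube (array([0.415 , 0.0872, 0.0092]), np.float64(0.0004)) bearing (array([0.4158, 0.0871, 0.0314]), np.float64(0.00034)) nut (array([ 0.4091, -0.0438,  0.0234]), array([ 0.4091, -0.0438])) [ 0.4085 -0.0457  0.0128]
pin (array([0.5288, 0.1565, 0.0121]), array([0.5287, 0.1565]))
jar (array([ 0.5809, -0.1227,  0.0227]), array([ 0.5808, -0.1227]))
```

View pics/t11c.png

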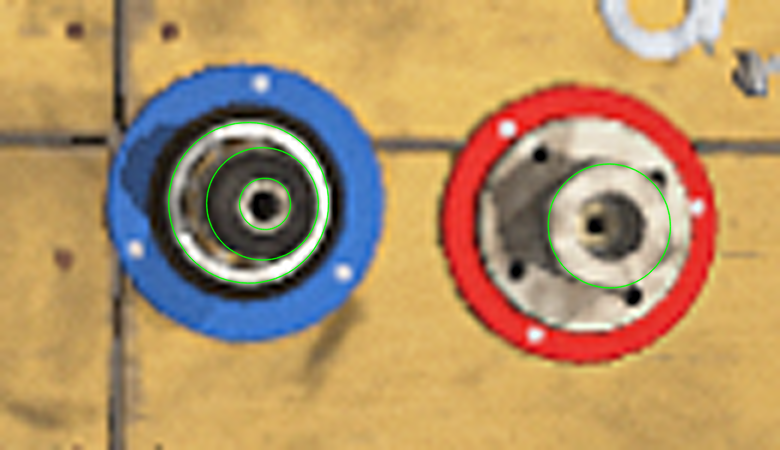

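View pics/s11c.png

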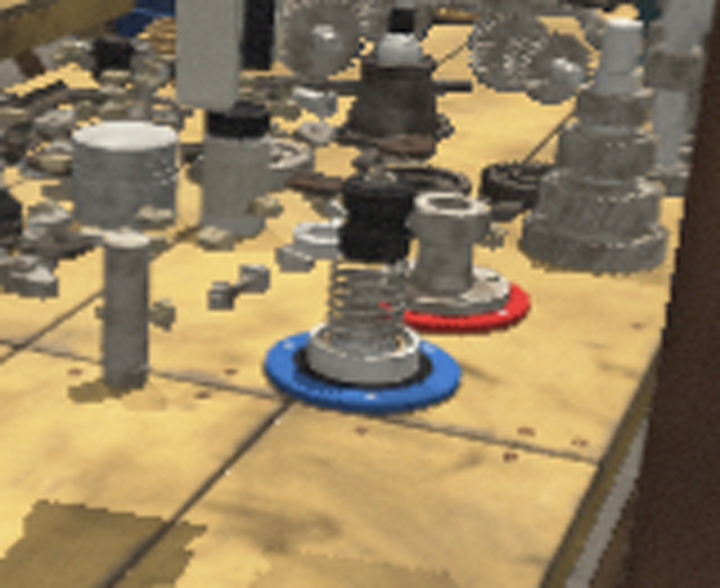

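```bash
python3 - <<'E'
from ov import *
im=np.load('pics/s11.npz')['im']
overlay(im,[(.4158,.0873,z,r) for z,r in ((.025,.031),(.027,.022),(.075,.022),(.1115,.02),(.125,.009))]+[(.4088,-.0449,.071,.0245),(.4088,-.0449,.017,.042)],'pics/s11o.png',n='side',win=(340,150,420,220),s=9)
E
```

```text
(no output)
```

View pics/s11o.png

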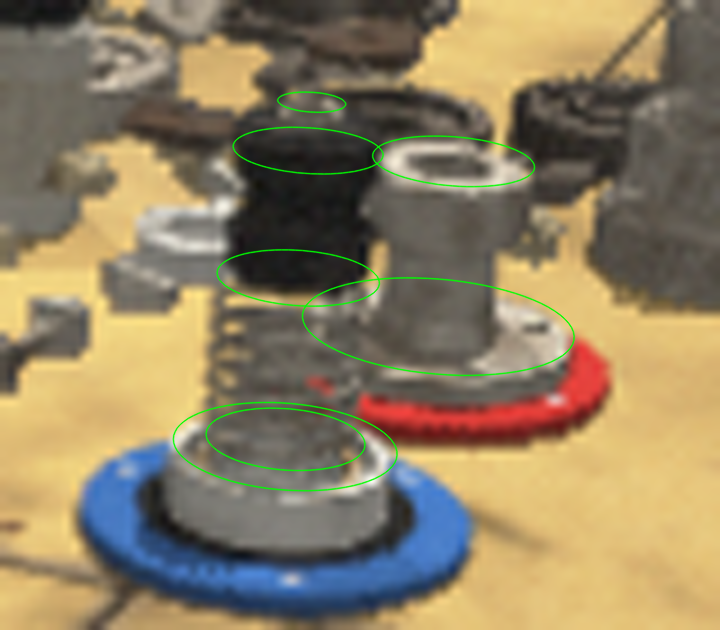

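Both stacks stand upright. The side overlay puts the bush within about 1–2 mm of the bearing and spring axis, and the top view puts it 0.8 mm off the plate centre. The jar and pin have not moved, and the gripper is well clear, so I'm handing in.

```bash
python3 -c "
from station import *
print(job_done()); s=get_state(); print(s['t'],s['force'])"
```

```text
the job is handed in; nothing more can be done
None
the job is handed in; nothing more can be done
```

Both sets are stacked and the job was handed in at about 66.7 s of robot time. On the blue plate are the bearing, spring and bush; on the red plate are the flange, hub up, and the nut.

I placed the bearing, flange and nut, found each 2–3.5 mm off centre in the pictures, and gripped them again to shift them into the middle.

**Last checks, from the final top and side pictures:**
- **Blue stack:** the bearing is about 0.2 mm off the plate centre and the bush about 0.8 mm off in x. The spring was about 0.6 mm off when I placed it.
- **Red stack:** the nut is within about 1 mm of the plate centre. The flange foot was within about 0.5 mm at its last check, before the bush went on.
- **Bystanders:** the jar and the pin are where they started, within 0.3 mm.
- **Gripper:** it is open and well clear of everything.

**What disagreed or went badly:**
- **Bush position:** the side view puts the bush nearer 1.5–2 mm off the spring axis, against about 1 mm from the top view. Both are within the stated 2 mm calibration, so I left it.
- **Nut position:** its hole and its outline disagree by about 2 mm in y. I took the middle of the two.
- **Force:** the first time I set the flange down, the wrist force reached 79 N (limit 120 N). Later set-downs stayed under 30 N.

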